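Take the sieve nest apart to dry

TASK

The steel sieve nest has been rinsed and must not be left to dry stacked. Take it apart one piece at a time from the top down, and set each piece upright in the wire drying stand that fits it (smallest piece in the smallest ring, and so on), standing right down inside the ring. Leave the wash bottle and the timer where they are.

Things in the scene. Friction and masses are not known exactly. Their poses are not given: they have to be found in the camera images.
- sieve_small_mid (a point): Centre, half-way up, of the smallest sieve, top of the nest: upright round steel tube, 26 mm outside diameter, 44 mm tall, wall 3 mm, coarse wire mesh at mid-height; z axis upright. Round, so yaw does not matter. It stands loosely in the mouth of the next wider piece, 22 mm deep (on that one's mesh ledge), so 22 mm of it shows above that one's rim. Lighter than 0.1 kg.
- sieve_medium_mid (a point): Centre, half-way up, of the second sieve, under the smallest: steel, 40 mm outside diameter, 44 mm tall, wall 3 mm, finer mesh at mid-height; z axis upright. It too stands 22 mm deep in the next wider piece. Lighter than 0.1 kg.
- sieve_large_mid (a point): Centre, half-way up, of the third sieve: steel, 54 mm outside diameter, 44 mm tall, wall 3 mm, finest mesh at mid-height; z axis upright. It stands 22 mm deep in the receiver. Lighter than 0.2 kg.
- receiver_mid (a point): Centre, half-way up, of the receiver, the bottom piece of the nest: steel cup with closed floor, 68 mm outside diameter, 44 mm tall, wall 3 mm in its upper half; z axis upright. It stands on the draining board left of the sink bowl; the whole nest is 110 mm tall. Lighter than 0.3 kg.
- stand_small_seat (a point): Seat centre of the smallest wire drying stand: a ring of 5 mm wire on three legs, 37 mm inside, 47 mm outside. The point lies in the middle, at the height of the inner wire ring on which a piece's foot stands, 8 mm above the mat; the outer ring rises 10 mm above the seat. z axis upright. The four stands are fixed on a white ribbed draining mat left of the draining board, in changing order, and differ only in size.
- stand_medium_seat (a point): Seat centre (same shape and heights) of the stand for the 40 mm sieve: ring 51 mm inside, 61 mm outside.
- stand_large_seat (a point): Seat centre (same shape and heights) of the stand for the 54 mm sieve: ring 65 mm inside, 75 mm outside.
- stand_receiver_seat (a point): Seat centre (same shape and heights) of the stand for the 68 mm receiver: ring 79 mm inside, 89 mm outside. Mind the bench analyser, 360 mm tall, whose front stands about 45 mm behind the mat's rear edge (0.65 m ahead of the robot), in the way of wide swings between the nest and the stands.
- wash_bottle: White wash bottle with red cap and bent spout, 60 x 90 x 188 mm, standing on the draining board behind the nest; origin under its centre. Not to be moved.
- timer: Small white bench timer, 60 x 68 x 24 mm, on the worktop behind the left end of the mat; origin under its centre. Not to be moved.

How it is judged:
On the way, in this order (a step that is already met when the one before it is completed fails the run):
1. the smallest sieve stands in its own stand (37 mm ring) (horizontal distance between sieve_small_mid and stand_small_seat below 0.008 m and z of sieve_small_mid in the frame of stand_small_seat between 0.018 and 0.026 m and angle between sieve_small_mid's own z axis and vertical below 0.12 rad), for 0.2 s.
2. the 40 mm sieve stands in its own stand (51 mm ring) (horizontal distance between sieve_medium_mid and stand_medium_seat below 0.008 m and z of sieve_medium_mid in the frame of stand_medium_seat between 0.018 and 0.026 m and angle between sieve_medium_mid's own z axis and vertical below 0.12 rad), for 0.2 s.
3. the 54 mm sieve stands in its own stand (65 mm ring) (horizontal distance between sieve_large_mid and stand_large_seat below 0.008 m and z of sieve_large_mid in the frame of stand_large_seat between 0.018 and 0.026 m and angle between sieve_large_mid's own z axis and vertical below 0.12 rad), for 0.2 s.
4. the receiver stands in its own stand (79 mm ring) (horizontal distance between receiver_mid and stand_receiver_seat below 0.008 m and z of receiver_mid in the frame of stand_receiver_seat between 0.018 and 0.026 m and angle between receiver_mid's own z axis and vertical below 0.12 rad), for 0.2 s.
At the end, for the whole second after the job is handed in: All four pieces stand upright (within 0.12 rad), at rest, each in its own stand: its axis within 8 mm of the seat centre and its foot on the inner ring (height within 4 mm) (all of step 1 and all of step 2 and all of step 3 and all of step 4); the robot touches nothing.
It fails at once if the wash bottle is pushed more than 20 mm or tipped (distance of wash_bottle from where it was at the start of the episode above 0.02 m or angle between wash_bottle's own z axis and vertical above 0.4 rad).
It fails at once if the timer is pushed more than 20 mm or tipped (distance of timer from where it was at the start of the episode above 0.02 m or angle between timer's own z axis and vertical above 0.4 rad).
It also fails if it takes over 128 s, if anything falls off the work surface, if the arm or the gripper's body presses on something with over 40 N, if the wrist force passes 120 N, or if a joint passes its speed limit or range.

ROBOT

A 6-joint arm with a two-finger parallel gripper is mounted at the origin on a cart in front of the work surface, level with it; the furniture and walls round the work are solid. World frame = base frame: x ahead of the robot, y to its left, z up, the work surface at z = 0. Lengths are in m, angles in rad, forces in N, time in s.
With the tool pointing down it reaches from about 0.425 to 0.95 m from the base axis. Payload 3.5 kg.
Tool frame: the origin (TCP) lies at the very end of the fingers, on their centre line; the grasp point (between the pads) lies ctrl.grip_point_offset behind it (ctrl.grip_point_offset is the distance from the TCP to the grasp point, in m); z points along the fingers, y is the direction in which the jaws open and shut (so a half turn about z gives the same grasp; the last joint's range is limited). The gripper opens to 85 mm and grips with 20 to 120 N. Pads are 22 mm wide; open, the fingers measure 114 mm over their backs; the gripper's body (76 mm by 85 mm) begins 54 mm behind the grasp point. The pads swing forward as they close: fully open they stand 13 mm farther back than shut.
Start: joints at [-1.277, 0.286, 1.577, -0, 1.279, -0.15], TCP at [0.29, -0.61, 0.231] pointing down, gripper open.
Joint ranges: [-2.77, 2.77], [-0.9, 2.22], [0.21, 2.48], [-1.53, 4.67], [0.24, 2.81], [-2.84, 2.84]. Speed limits (rad/s): [2.79, 2.79, 3.14, 3.14, 3.14, 3.14].

INTERFACE

Orientations are given as a unit quaternion [x, y, z, w].
In Python, from plant import telemetry, imaging, ticket, finder, ctrl gives the robot as it stands. The module is installed in compiled form; this text tells all that it offers.
- The arm moves only by the shell command python3 -m crank 'ROWS' [FORCE]. ROWS is JSON, a list of rows, each a list of 7 numbers: the shift along the tool's x, y, z scaled (see below), then the turn, a rotation vector about the tool's x, y, z scaled (see below), then the opening, from 0 (shut) to 1 (fully open). A call has 1 to 12 rows; each row is the pose to reach, as a shift and turn from the pose commanded when the call began, along the tool's axes at that moment; what a row does not reach only later rows make up. The controller multiplies each number of a shift by 0.15 m and each number of a turn by 90 degrees. A row lasts 1/10 s, in which the tool goes at most 50 mm and 8.59 degrees, less where a joint would pass 70% of its speed; a pose out of reach is approached as far as the arm can. A call with a number of a shift or a turn outside -1 to 1 is refused whole. A call with a gripper value outside its range is refused whole. The fingers move at their own pace and stop on an object; FORCE is the grip in N (left out, the last holds). Time passes only in rows, so rows that repeat a pose let the fingers close. It gives the time, the measured TCP pose, the force and the opening at its end, in the units of the state.
- telemetry.get_state(): the state, without advancing time (a new reading comes with each control period).
- imaging.read_camera(name): name is "scene" or "top" or "wrist"; returns a dict with "pixels" (420x560x3 uint8, red, green, blue), "vfov" (degrees; the focal length in pixels is half the picture's height over the tangent of half this angle, whatever the lens; pixels are square), "cx", "cy" (the principal point, pixels), "rvec" (rotation vector, rad) and "tvec" (3), from world to camera coordinates, as OpenCV has them. Camera axes: x right, y down, z forward; pixel columns grow to the right and rows downward; lengths in m; the calibration is good to about 2 mm. A picture is of the moment at which its call begins. There is no depth.
- ticket.sign_off(): hands the job in, once; it reports no verdict.
Trained networks look in a picture, given as the dict that the camera call returned (one of the last four; its "shot" number tells which), for a name from the list of things; names that differ only in an ending like _2 or _b are one class to them, and where a whole thing is asked for, a point or a joint stands for the part that bears it (a point fixed in the world has none). Each returns a list of dicts, best first, with "confidence" (0 to 1); they miss things now and then, are a little off and sometimes report something else, mostly with a low value. They report only what shows in the picture. A call takes as long as a camera call.
- finder.masks_of(label, picture): "pixels" (420x560 bool, what is visible of it) and "extent" ([left, top, right, bottom] in pixels, round what is visible of it).
- finder.pinpoint(label, picture): "location" ([row, column] in pixels: a listed point, or the origin of a listed thing).
The state is a dict: "time": time; "qpos": joint angles; "dq": joint speeds; "joint_efforts": joint torques, N m; "eef_pos": TCP position; "tcp_rot": TCP orientation; "contact_force": force on the tool from outside, world axes, zero at the start; "wrist_torque": the same for the moment, N m; "opening": opening from 0.0 (shut) to 1.0 (fully open).
Only numpy, scipy, OpenCV 4.12 (cv2) and the standard library are available. Lean on these libraries where they do the work, as an engineer would, in place of code of your own. Each camera call takes 0.05 s, during which the arm holds its last target.

## Working session

There is one attempt and no reset: what is moved stays moved. The work goes in short steps, Python scripts to look and compute and a shell command to move; the robot and the scene stay as the last step left them, time stands still between calls to the robot, and variables do not carry over. Pictures are saved under pics/ and viewed, and the job is handed in when it is done.

```bash
mkdir -p pics
python3 - <<'E'
from plant import telemetry, imaging, ticket, finder, ctrl
import cv2
print(ctrl.grip_point_offset, telemetry.get_state())
for n in ("scene","top","wrist"):
    p=imaging.read_camera(n)
    cv2.imwrite(f"pics/{n}0.png",p["pixels"][:,:,::-1])
    print(n,p["vfov"],p["cx"],p["cy"],p["rvec"],p["tvec"])
    for l in ["sieve_small_mid","sieve_medium_mid","sieve_large_mid","receiver_mid","stand_small_seat","stand_medium_seat","stand_large_seat","stand_receiver_seat","wash_bottle","timer"]:
        try: print(l,[(d["location"],round(d["confidence"],2)) for d in finder.pinpoint(l,p)][:3])
        except Exception as e: print(l,e)
E
```

```text
0.0187 {'time': 0.0, 'qpos': array([-1.27698275e+00,  2.87184802e-01,  1.57817080e+00, -1.35248557e-05,
        1.27858041e+00, -1.49983669e-01]), 'dq': array([ 0.00120685,  0.00029708, -0.00014891, -0.00136842, -0.00047947,
        0.00036903]), 'joint_efforts': array([-1.87632133e-03, -4.05983162e+01, -2.92629540e+01, -3.29658287e-04,
        5.74612641e-03,  7.23708752e-06]), 'eef_pos': array([ 0.28966939, -0.60896588,  0.22993776]), 'tcp_rot': array([ 9.75480255e-01,  2.20083845e-01, -9.06452895e-05, -1.16818432e-03]), 'contact_force': array([0.12250046, 0.09447386, 0.28702643]), 'wrist_torque': array([-0.03712289,  0.02660555, -0.07997301]), 'opening': 0.9987419761783488}
scene 43.67345918551223 278.69436850102267 204.18735850100632 [ 1.91826245 -0.79531376  0.50471919] [-0.40241716  0.27411192  0.83111395]
sieve_small_mid [([274.9, 401.3], 0.7)]
sieve_medium_mid [([281.7, 399.9], 0.67)]
sieve_large_mid [([293.5, 397.1], 0.56)]
receiver_mid [([302.8, 395.2], 0.86)]
stand_small_seat [([215.4, 185.3], 0.47)]
stand_medium_seat [([250.7, 279.3], 0.71)]
stand_large_seat [([196.6, 159
[... 415 characters left out ...]
[([241.7, 431.8], 0.78), ([236.5, 433.9], 0.6)]
stand_small_seat [([238.0, 438.4], 0.74), ([262.9, 204.2], 0.63), ([239.6, 439.3], 0.25)]
stand_medium_seat [([255.6, 157.6], 0.6), ([240.8, 315.9], 0.51)]
stand_large_seat [([254.8, 159.3], 0.7)]
stand_receiver_seat [([259.5, 264.6], 0.58)]
wash_bottle [([174.5, 368.6], 0.77)]
timer [([191.7, 169.9], 0.64), ([237.4, 434.1], 0.44)]
wrist 66.34052097987723 273.4605949432795 211.70171786993413 [-2.44263398  1.54359684  0.22180025] [-0.67591015 -0.03613106  0.3796053 ]
sieve_small_mid []
sieve_medium_mid []
sieve_large_mid []
receiver_mid []
stand_small_seat []
stand_medium_seat []
stand_large_seat []
stand_receiver_seat []
wash_bottle []
timer []
```

View pics/scene0.png

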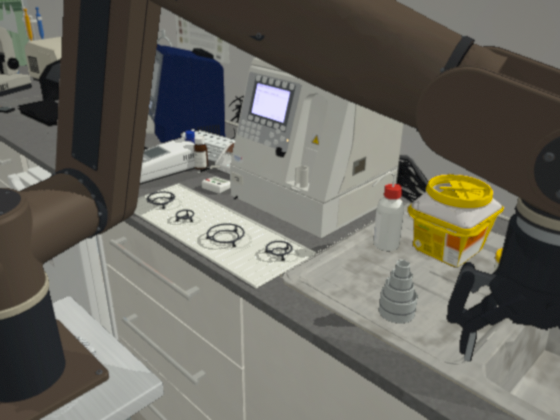

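View pics/top0.png

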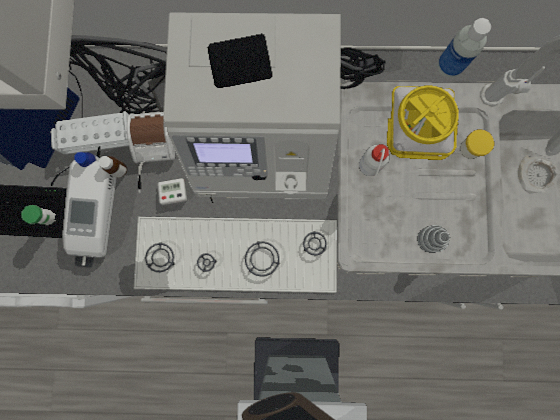

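Run:
```python
import cv2
im=cv2.imread("pics/top0.png")
cv2.imwrite("pics/top0a.png",cv2.resize(im[200:310,120:360],None,fx=3.3,fy=3.3,interpolation=cv2.INTER_CUBIC))
cv2.imwrite("pics/top0b.png",cv2.resize(im[130:300,340:500],None,fx=3.4,fy=3.4,interpolation=cv2.INTER_CUBIC))
```

```text
(no output)
```

The scene picture shows the nest at about (398,290) with the bottle behind it. Left to right in the top view, the stands are large (159,257), small (205,262), receiver (262,259) and medium (314,243). The nest is at (433,238).

```bash
cat > h.py <<'E'
import numpy as np, cv2
from scipy.optimize import least_squares
from scipy.spatial.transform import Rotation as R
from plant import telemetry, imaging, finder, ctrl
def K(p):
    f=p["pixels"].shape[0]/2/np.tan(np.radians(p["vfov"]/2)); return np.array([[f,0,p["cx"]],[0,f,p["cy"]],[0,0,1.]])
def proj(p,X):
    return cv2.projectPoints(np.atleast_2d(np.asarray(X,float)),np.asarray(p["rvec"],float),np.asarray(p["tvec"],float),K(p),None)[0].reshape(-1,2)
def ray(p,uv):
    Rm=cv2.Rodrigues(np.asarray(p["rvec"],float))[0]; C=-Rm.T@np.asarray(p["tvec"],float)
    d=Rm.T@np.linalg.inv(K(p))@np.array([uv[0],uv[1],1.]); return C,d
def onz(p,uv,z):
    C,d=ray(p,uv); return C+d*(z-C[2])/d[2]
def tri(obs): # [(p,uv)]
    A=np.zeros((3,3));b=np.zeros(3)
    for p,uv in obs:
        C,d=ray(p,uv); d=d/np.linalg.norm(d); M=np.eye(3)-np.outer(d,d); A+=M;b+=M@C
    return np.linalg.solve(A,b)
def rows(goal, yaw=None):
    """shift in tool axes/0.15 and turn to reach world tcp goal, from measured pose (assume tool down)"""
    s=telemetry.get_state(); Rt=R.from_quat(s["tcp_rot"])
    d=Rt.inv().apply(np.asarray(goal)-s["eef_pos"])/0.15
    y=Rt.as_matrix()[:,1]; 
    print("tcp",s["eef_pos"].round(4),"t",round(s["time"],2),"jaw dir deg",np.degrees(np.arctan2(y[1],y[0])).round(2),"shift",d.round(3),"force",s["contact_force"].round(1),"op",round(s["opening"],3),"q",s["qpos"].round(2))
    print("tilt",Rt.as_matrix()[:,2].round(4))
    if yaw is not None:
        print("full turn about tool z ->", )
        t=R.from_matrix(np.column_stack([[np.sin(yaw),-np.cos(yaw),0],[-0,0,0],[0,0,0]])) if 0 else None
        yv=np.array([np.cos(yaw),np.sin(yaw),0]); zv=np.array([0,0,-1.]); xv=np.cross(yv,zv)
        T=R.from_matrix(np.column_stack([xv,yv,zv])); print((Rt.inv()*T).as_rotvec()/(np.pi/2))
E
python3 - <<'E'
from h import *
import pickle
P={n:imaging.read_camera(n) for n in("scene","top")}
pickle.dump(P,open("p0.pkl","wb"))
s,t=P["scene"],P["top"]
for n,a,b in [("small",(185.3,215.4),(204.2,262.9)),("med",(279.3,250.7),(315.9,240.8)),("large",(159.7,196.6),(159.3,254.8)),("rec",(227.4,231.7),(264.6,259.5)),("bottle",(383.4,245.1),(368.6,174.5)),("timer",(217.2,183.6),(169.9,191.7))]:
    print(n,tri([(s,a),(t,b)]).round(4),onz(t,b,.01).round(4),onz(s,a,.01).round(4))
E
```

```text
small [0.4924 0.2482 0.013 ] [0.49   0.2507 0.01  ] [0.4976 0.2507 0.01  ]
med [ 0.549  -0.0302  0.0099] [ 0.5512 -0.0322  0.01  ] [ 0.5465 -0.0285  0.01  ]
large [0.5055 0.3661 0.0185] [0.5084 0.3664 0.01  ] [0.5127 0.3843 0.01  ]
rec [0.502  0.096  0.0251] [0.5015 0.0973 0.01  ] [0.5194 0.1158 0.01  ]
bottle [ 0.729  -0.1716  0.008 ] [ 0.7247 -0.1667  0.01  ] [ 0.7318 -0.1764  0.01  ]
timer [0.6738 0.3453 0.0098] [0.6715 0.3472 0.01  ] [0.6755 0.3428 0.01  ]
```

View pics/top0a.png

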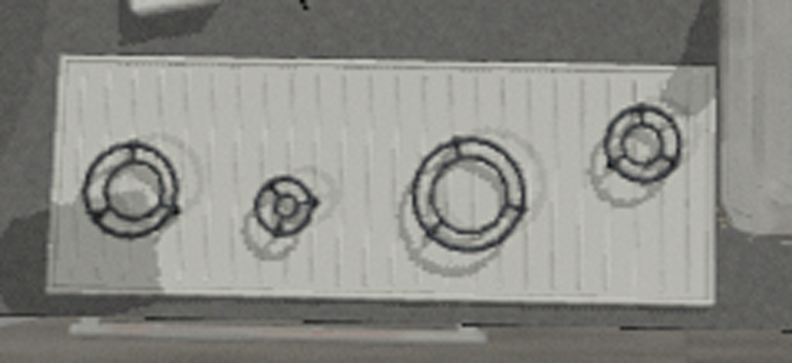

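View pics/top0b.png

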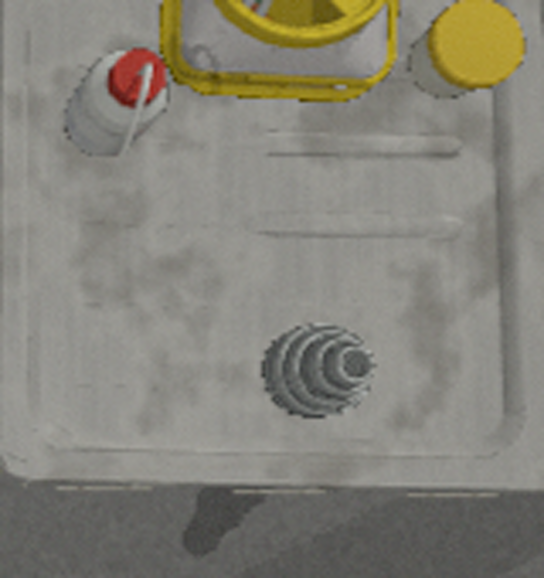

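```bash
python3 - <<'E'
from h import *
import pickle
from scipy.optimize import minimize
P=pickle.load(open("p0.pkl","rb"))
P={n:imaging.read_camera(n) for n in("scene","top")}
pickle.dump(P,open("p0.pkl","wb"))
# stands by ellipse of dark pixels
C={"small":((185,215),(204,262),.0235),"medium":((279,250),(314,243),.0305),"large":((160,199),(159,257),.0375),"receiver":((226,234),(262,259),.0445)}
for n,(a,b,r) in C.items():
    cs={}
    for cam,c in (("scene",a),("top",b)):
        p=P[cam]; g=cv2.cvtColor(p["pixels"],cv2.COLOR_RGB2GRAY)
        f=K(p)[0,0]; h=int(r*f/ (1.08 if cam=="top" else 1.2)*1.5)+4
        x0,y0=c[0]-h,c[1]-h
        cr=cv2.resize(g[y0:y0+2*h,x0:x0+2*h],None,fx=4,fy=4,interpolation=cv2.INTER_CUBIC)
        m=(cr<85).astype(np.uint8)
        cts,_=cv2.findContours(m,cv2.RETR_EXTERNAL,cv2.CHAIN_APPROX_NONE)
        ct=max(cts,key=lambda q:cv2.contourArea(cv2.convexHull(q)))
        e=cv2.fitEllipse(cv2.convexHull(ct))
        cs[cam]=((e[0][0]+.5)/4-.5+x0,(e[0][1]+.5)/4-.5+y0)
        vis=cv2.cvtColor(cr,cv2.COLOR_GRAY2BGR); cv2.ellipse(vis,e,(0,0,255),1); cv2.imwrite(f"pics/st_{n}_{cam}.png",vis)
        print(n,cam,np.round(cs[cam],1),np.round(np.array(e[1])/4,1), "z.016:",onz(p,cs[cam],.016).round(4))
    print("  tri",tri([(P[k],v) for k,v in cs.items()]).round(4))
# nest
LB=["sieve_small_mid","sieve_medium_mid","sieve_large_mid","receiver_mid"]
U={}
for cam in P:
    u=np.zeros((420,560),bool)
    for l in LB:
        r=finder.masks_of(l,P[cam]); print(cam,l,[(d["extent"],round(d["confidence"],2),int(d["pixels"].sum())) for d in r][:2])
        if r and abs(r[0]["extent"][0]-(433 if cam=="top" else 398))<60:u|=r[0]["pixels"]
    U[cam]=u
    v=P[cam]["pixels"].copy(); v[u]=v[u]//2+np.array([127,0,0],np.uint8)
    cv2.imwrite(f"pics/nm_{cam}.png",v[:,:,::-1][180:340,340:500].repeat(4,0).repeat(4,1))
th=np.linspace(0,2*np.pi,60)
def sil(p,x,y,z0,S=8):
    m=np.zeros((420*S//1,560*S//1),np.uint8) if 0 else None
    out=np.zeros((160*S,180*S),np.uint8)
    for k,r in enumerate((.034,.027,.020,.013)):
        pts=np.array([[x+r*np.cos(t),y+r*np.sin(t),z0+.022*k+hh] for hh in(0,.044) for t in th])
        q=(proj(p,pts)-[340,180]+.5)*S
        cv2.fillConvexPoly(out,cv2.convexHull(q.astype(np.float32)).astype(np.int32),1)
    return cv2.resize(out.astype(np.float32),(180,160),interpolation=cv2.INTER_AREA)
def cost(v,cams):
    return sum(np.abs(sil(P[c],v[0],v[1],v[2] if len(v)>2 else 0)-U[c][180:340,340:520]).sum() for c in cams)
i=onz(P["top"],(433,238),.05)[:2]
for cams in (("top",),("scene",),("top","scene")):
    r=minimize(cost,[*i],args=(cams,),method="Nelder-Mead",options=dict(initial_simplex=[i,i+[.01,0],i+[0,.01]]))
    print(cams,r.x.round(4),r.fun)
i3=np.r_[i,0]
r=minimize(cost,i3,args=(("top","scene"),),method="Nelder-Mead",options=dict(initial_simplex=[i3,i3+[.01,0,0],i3+[0,.01,0],i3+[0,0,.01]]))
print(r.x.round(4),r.fun)
E
cd pics
python3 - <<'E'
import cv2,glob,numpy as np
ims=[cv2.resize(cv2.imread(f),(190,190)) for f in sorted(glob.glob("st_*"))]
cv2.imwrite("stg.png",np.vstack([np.hstack(ims[:4]),np.hstack(ims[4:])]))
E
```

```text
small scene [183.7 218.8] [12.2 15.7] z.016: [0.4778 0.2297 0.016 ]
small top [205.9 262.2] [17.5 19. ] z.016: [0.4919 0.2454 0.016 ]
  tri [0.4912 0.2481 0.0037]
medium scene [280.7 256.8] [6.4 9.6] z.016: [ 0.5242 -0.0546  0.016 ]
medium top [314.2 243.5] [23.5 23.6] z.016: [ 0.5441 -0.0277  0.016 ]
  tri [ 0.5464 -0.0303 -0.0051]
large scene [151.8 185. ] [48.  80.6] z.016: [0.532  0.4498 0.016 ]
large top [159.4 257.7] [28.8 29.6] z.016: [0.5011 0.364  0.016 ]
  tri [0.4914 0.3591 0.0579]
receiver scene [197.4 263.7] [ 8.  25.4] z.016: [0.3803 0.0489 0.016 ]
receiver top [261.6 258.7] [34.4 34.4] z.016: [0.5034 0.1047 0.016 ]
  tri [ 0.4776  0.1292 -0.0645]
scene sieve_small_mid [([393.6, 260.7, 407.7, 276.6], 0.61, 260)]
scene sieve_medium_mid [([390.9, 269.1, 414.7, 289.4], 0.7, 302)]
scene sieve_large_mid [([382.4, 276.1, 414.8, 304.2], 0.7, 456)]
scene receiver_mid [([377.2, 290.5, 419.6, 323.8], 0.88, 785), ([384.1, 279.1, 414.5, 304.3], 0.72, 454)]
top sieve_small_mid [([433.6, 232.6, 447.7, 243.3], 0.63, 158)]
top sieve_medium_mid [([428.4, 232.4, 443.3, 244.0], 0.57, 100)]
top sieve_large_mid [([423.5, 229.1, 436.7, 246.8], 0.62, 102)]
top receiver_mid [([419.9, 224.3, 442.4, 255.0], 0.65, 197), ([432.5, 232.4, 445.4, 241.9], 0.18, 148)]
('top',) [ 0.5609 -0.3228] 198.453125
('scene',) [ 0.5599 -0.3232] 119.90625
('top', 'scene') [ 0.5605 -0.3231] 322.296875
[ 0.561  -0.3228 -0.0015] 313.15625
```

View pics/stg.png

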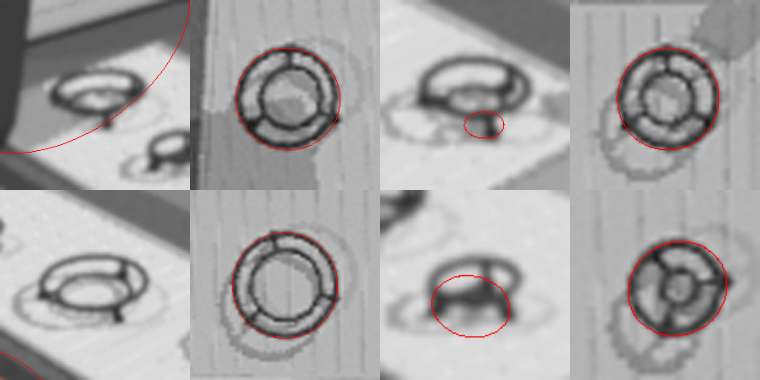

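View pics/nm_scene.png

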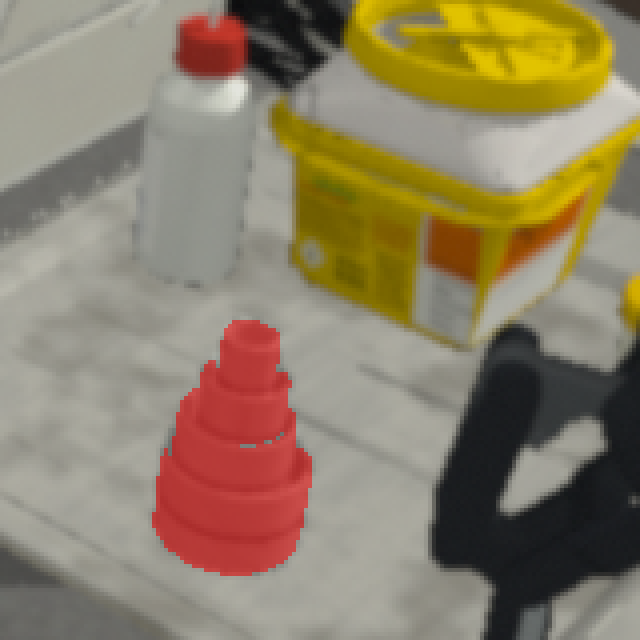

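View pics/nm_top.png

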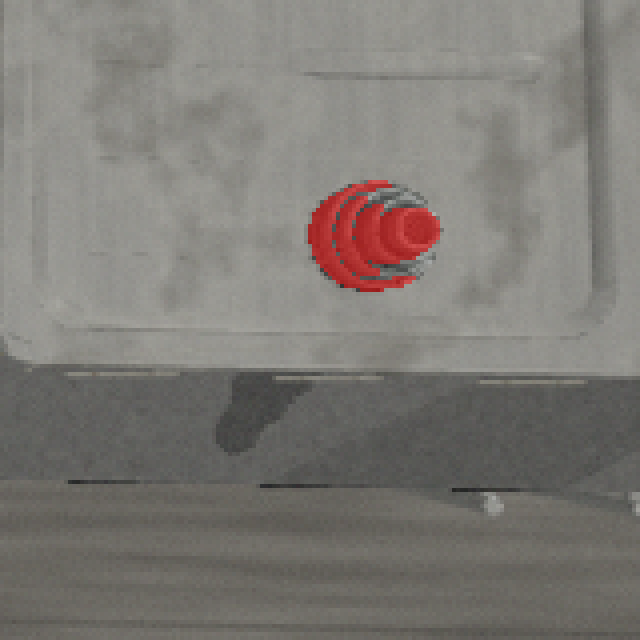

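Run:
```python
from h import *
rows([.5605,-.323,.22])
```

```text
tcp [ 0.2899 -0.6096  0.2313] t 2.25 jaw dir deg -64.57 shift [ 2.45  -0.951  0.076] force [ 0.5  0.3 -0.8] op 1.001 q [-1.28  0.29  1.58  0.    1.28 -0.15]
tilt [ 0.  0. -1.]
```

```bash
python3 -m crank '[[0.3,-0.12,0,0,0,0,1],[0.6,-0.24,0,0,0,0,1],[1,-0.4,0.03,0,0,0,1],[1,-0.4,0.03,0,0,0,1]]' && python3 -m crank '[[0.3,-0.12,0,0,0,0,1],[0.6,-0.24,0,0,0,0,1],[1,-0.4,0.03,0,0,0,1],[1,-0.4,0.03,0,0,0,1]]'
python3 - <<'E'
from h import *
rows([.5605,-.323,.22])
E
```

```text
time: 2.65
eef_pos: [0.4022, -0.4875, 0.2266]
tcp_rot: [0.975, 0.222, 0.0, -0.001]
contact_force: [0.3, -0.2, -0.7]
opening: 1.002
time: 3.05
eef_pos: [0.5115, -0.3692, 0.2221]
tcp_rot: [0.975, 0.222, 0.0, -0.0]
contact_force: [-0.0, -0.1, 0.2]
opening: 0.996
tcp [ 0.5115 -0.3692  0.2221] t 3.05 jaw dir deg -64.35 shift [ 0.428 -0.136  0.015] force [-0.  -0.1  0.2] op 0.996 q [-0.79  0.2   1.7   0.    1.24  0.34]
tilt [ 4.e-04  1.e-03 -1.e+00]
```

```bash
python3 -m crank '[[0.3,-0.1,0,0,0,0,1],[0.43,-0.14,0,0,0,0,1],[0.43,-0.14,0,0,0,0,1],[0.43,-0.14,0,0,0,0,1]]'
python3 - <<'E'
from h import *
rows([.5605,-.323,.22])
p=imaging.read_camera("wrist"); cv2.imwrite("pics/w1.png",p["pixels"][:,:,::-1])
s=imaging.read_camera("scene"); cv2.imwrite("pics/s1.png",s["pixels"][:,:,::-1])
t=imaging.read_camera("top")
for z in (.109,):
  print(proj(p,[.5605,-.323,z]))
for l in ["sieve_small_mid","sieve_medium_mid","sieve_large_mid","receiver_mid"]:
    for n,q in(("w",p),("t",t)): print(n,l,[(np.round(d["location"],1),round(d["confidence"],2)) for d in finder.pinpoint(l,q)][:2])
    r=finder.masks_of(l,p); print([(np.round(d["extent"],1),round(d["confidence"],2)) for d in r][:2])
E
```

```text
time: 3.45
eef_pos: [0.5582, -0.3264, 0.2222]
tcp_rot: [0.975, 0.22, -0.0, 0.0]
contact_force: [-0.4, 0.6, 0.2]
opening: 1.0
tcp [ 0.5582 -0.3264  0.2222] t 3.45 jaw dir deg -64.55 shift [ 0.024 -0.014  0.015] force [-0.4  0.6  0.2] op 1.0 q [-0.69  0.23  1.66 -0.    1.25  0.44]
tilt [-7.e-04 -6.e-04 -1.e+00]
[[270.03844367 204.03585097]]
w sieve_small_mid [(array([194.1, 270.2]), 0.6)]
t sieve_small_mid [(array([172.1, 369.1]), 0.63), (array([236.5, 439.2]), 0.48)]
[(array([255.4, 179.3, 288.2, 215.7]), 0.57)]
w sieve_medium_mid [(array([188.7, 271.2]), 0.58)]
t sieve_medium_mid [(array([235.9, 437.1]), 0.69)]
[(array([252.2, 164. , 294.5, 210.7]), 0.7)]
w sieve_large_mid [(array([186.3, 268.8]), 0.91)]
t sieve_large_mid [(array([260.3, 264.3]), 0.5), (array([237.7, 435.7]), 0.48)]
[(array([242.7, 154.2, 298.5, 208.7]), 0.79)]
w receiver_mid [(array([181.7, 267.9]), 0.94)]
t receiver_mid [(array([240.5, 432.2]), 0.77)]
[(array([239. , 147.4, 307.1, 205.9]), 0.83)]
```

View pics/w1.png

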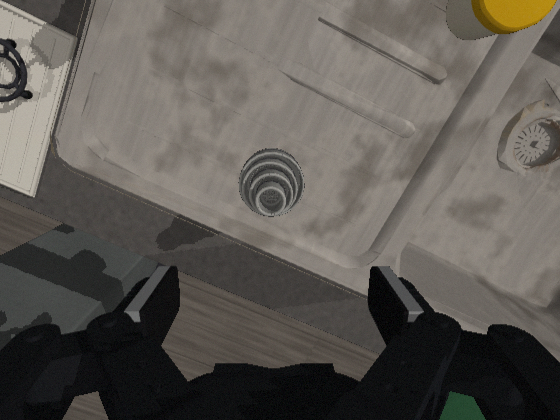

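View pics/s1.png

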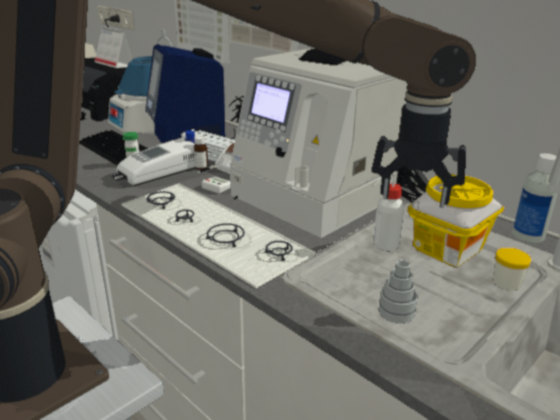

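```bash
cat >> h.py <<'E'
th=np.linspace(0,2*np.pi,60)
def boxof(p,c,w=70):
    u=proj(p,c)[0]; return int(max(0,u[0]-w)),int(max(0,u[1]-w))
def sil(p,v,cyl,x0,y0,S=8,W=140):
    out=np.zeros((W*S,W*S),np.uint8)
    for r,a,b in cyl:
        pts=np.array([[v[0]+r*np.cos(t),v[1]+r*np.sin(t),v[2]+h] for h in(a,b) for t in th])
        q=(proj(p,pts)-[x0,y0]+.5)*S
        cv2.fillConvexPoly(out,cv2.convexHull(q.astype(np.float32)).astype(np.int32),1)
    return cv2.resize(out.astype(np.float32),(W,W),interpolation=cv2.INTER_AREA)
def unionmask(p,labels,c,w=70):
    x0,y0=boxof(p,c,w); u=np.zeros((420,560),bool)
    for l in labels:
        for d in finder.masks_of(l,p)[:1]:
            e=d["extent"]
            if e[0]>x0 and e[2]<x0+2*w and e[1]>y0 and e[3]<y0+2*w: u|=d["pixels"]
    u=cv2.morphologyEx(u.astype(np.uint8),cv2.MORPH_CLOSE,np.ones((5,5)))
    full=np.zeros((420+2*w,560+2*w),np.uint8); full[:420,:560]=u
    return full[y0:y0+2*w,x0:x0+2*w].astype(float),x0,y0
NEST=[(.034,0,.044),(.027,.022,.066),(.020,.044,.088),(.013,.066,.110)]
LB=["receiver_mid","sieve_large_mid","sieve_medium_mid","sieve_small_mid"]
def fit(ps,labels,cyl,c,fixz=True):
    from scipy.optimize import minimize
    M=[(p,*unionmask(p,labels,c)) for p in ps]
    def cost(v):
        v=np.r_[v,c[2]] if len(v)==2 else v
        return sum(np.abs(sil(p,v,cyl,x0,y0)-m).sum() for p,m,x0,y0 in M)
    i=np.array(c[:2] if fixz else c,float)
    sx=np.vstack([i]+[i+.006*e for e in np.eye(len(i))])
    r=minimize(cost,i,method="Nelder-Mead",options=dict(initial_simplex=sx,xatol=2e-4)); return r.x.round(4),r.fun.round(0),[int(m.sum()) for _,m,_,_ in M]
E
python3 - <<'E'
from h import *
w,s,t=[imaging.read_camera(n) for n in("wrist","scene","top")]
for ps in ((w,),(s,),(t,),(w,s,t)):
    for fz in(True,False): print(fit(ps,LB,NEST,[.5605,-.323,0],fz))
g=w["pixels"][150:225,230:315][:,:,::-1]; cv2.imwrite("pics/w1c.png",cv2.resize(g,None,fx=8,fy=8,interpolation=cv2.INTER_CUBIC))
E
```

```text
(array([ 0.5636, -0.3222]), np.float64(251.0), [3358])
(array([ 0.5621, -0.3231, -0.011 ]), np.float64(113.0), [3358])
(array([ 0.6073, -0.2906]), np.float64(739.0), [962])
(array([ 0.88  , -0.15  , -0.2243]), np.float64(98.0), [962])
(array([ 0.5645, -0.3223]), np.float64(427.0), [320])
(array([ 0.6035, -0.5421, -0.6807]), np.float64(85.0), [320])
(array([ 0.5639, -0.322 ]), np.float64(1591.0), [3358, 962, 320])
(array([ 0.5632, -0.3224, -0.0052]), np.float64(1508.0), [3358, 962, 320])
```

View pics/w1c.png

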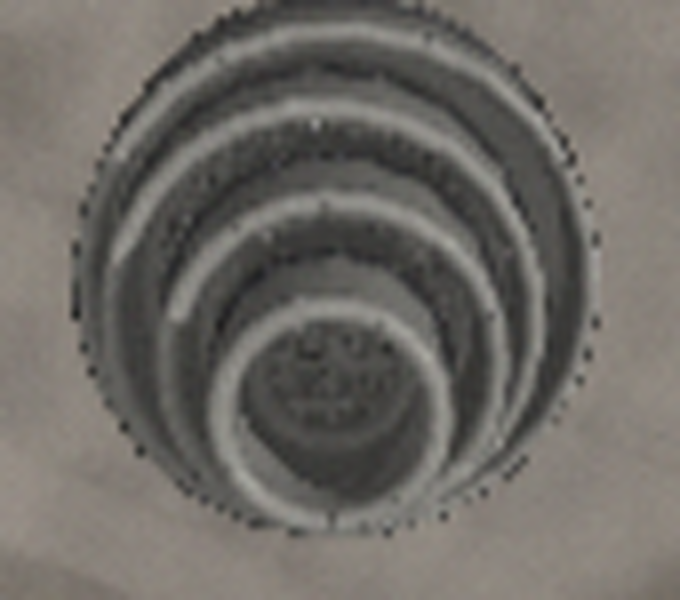

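Run:
```python
from h import *
w,s,t=[imaging.read_camera(n) for n in("wrist","scene","top")]
Rm=cv2.Rodrigues(w["rvec"])[0]; print("wrist cam pos",(-Rm.T@w["tvec"]).round(4),"axis",Rm[2].round(3),K(w)[0,0], K(s)[0,0])
print("cam z-.110 & -.044", (Rm@[.5625,-.323,.11]+w["tvec"])[2],(Rm@[.5625,-.323,.044]+w["tvec"])[2])
for z0 in(0,-.005,-.011):
  for n,p in(("w",w),("s",s),("t",t)):
    v=cv2.resize(p["pixels"][:,:,::-1],None,fx=6,fy=6,interpolation=cv2.INTER_CUBIC)
    c=[.5625,-.323,z0]
    for r,a in ((.013,.11),(.02,.088),(.027,.066),(.034,.044),(.034,0)):
        q=(proj(p,[[c[0]+r*np.cos(x),c[1]+r*np.sin(x),c[2]+a] for x in th])+.5)*6
        cv2.polylines(v,[q.astype(np.int32)],True,(0,0,255),1)
    u=proj(p,[c[0],c[1],z0+.06])[0]*6; x,y=int(u[0]),int(u[1])
    cv2.imwrite(f"pics/ov_{n}_{-int(z0*1000)}.png",v[max(0,y-250):y+250,x-230:x+230])
import glob
for z in(0,5,11):
    L=[cv2.resize(cv2.imread(f"pics/ov_{n}_{z}.png"),(266,300)) for n in "wst"]
    cv2.imwrite(f"pics/ovz{z}.png",np.hstack(L))
cv2.imwrite("pics/ovA.png",np.vstack([cv2.imread(f"pics/ovz{z}.png") for z in(0,11)]))
```

```text
wrist cam pos [ 0.6246 -0.2948  0.3662] axis [-0.256 -0.123 -0.959] 321.2774742936149 524.0628956845034
cam z-.110 & -.044 0.2650101310148975 0.3282997113131731
```

View pics/ovA.png

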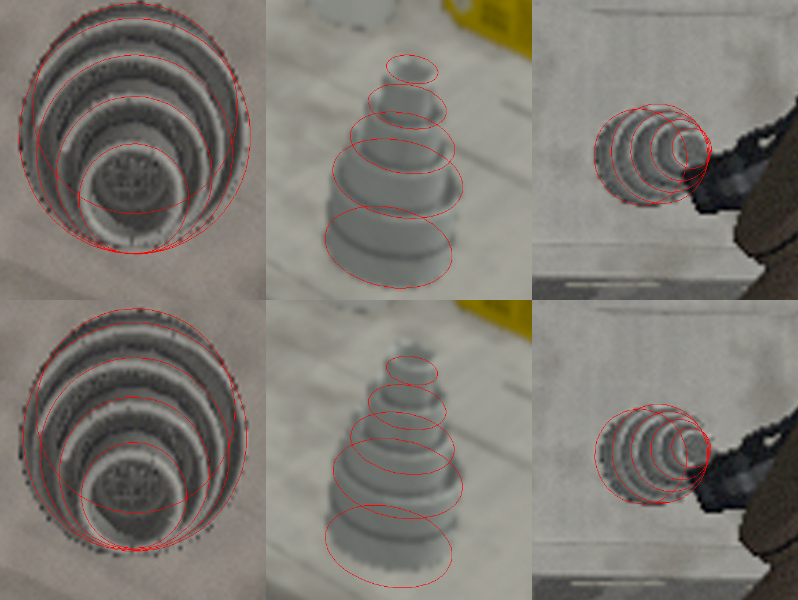

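View pics/ovz5.png

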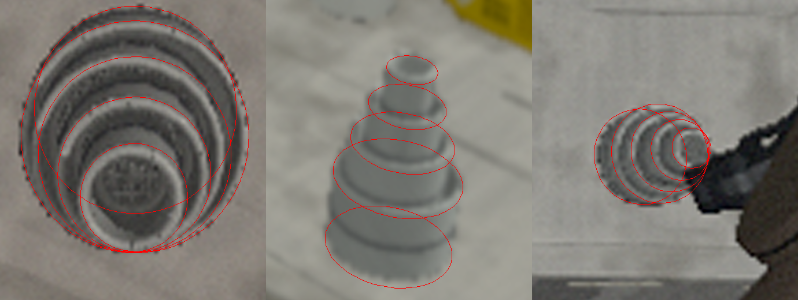

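Run:
```python
from h import *
rows([.562,-.323,.089])
```

```text
tcp [ 0.5585 -0.3258  0.2223] t 6.9 jaw dir deg -64.57 shift [ 0.029 -0.007  0.889] force [0.  0.3 0.1] op 1.001 q [-0.68  0.23  1.66 -0.    1.25  0.44]
tilt [-0. -0. -1.]
```

```bash
python3 -m crank '[[0.03,-0.007,0.3,0,0,0,1],[0.03,-0.007,0.6,0,0,0,1],[0.03,-0.007,0.8,0,0,0,1],[0.03,-0.007,0.889,0,0,0,1],[0.03,-0.007,0.889,0,0,0,0.8],[0.03,-0.007,0.889,0,0,0,0.6]]' 40
python3 - <<'E'
from h import *
s=telemetry.get_state();print(s["opening"],s["eef_pos"])
p=imaging.read_camera("wrist"); cv2.imwrite("pics/w2.png",p["pixels"][:,:,::-1])
s=imaging.read_camera("scene"); cv2.imwrite("pics/s2.png",cv2.resize(s["pixels"][180:340,320:500][:,:,::-1],None,fx=3.5,fy=3.5))
E
```

```text
time: 7.5
eef_pos: [0.5631, -0.3237, 0.0907]
tcp_rot: [0.975, 0.22, 0.001, 0.001]
contact_force: [0.5, -0.5, 0.1]
opening: 0.693
0.6933556284367427 [ 0.563074  -0.3236557  0.0906822]
```

View pics/w2.png

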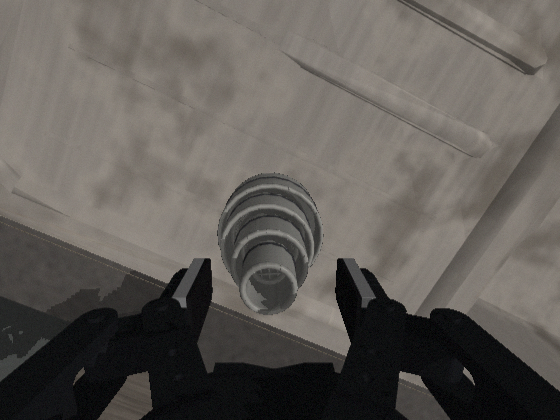

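View pics/s2.png

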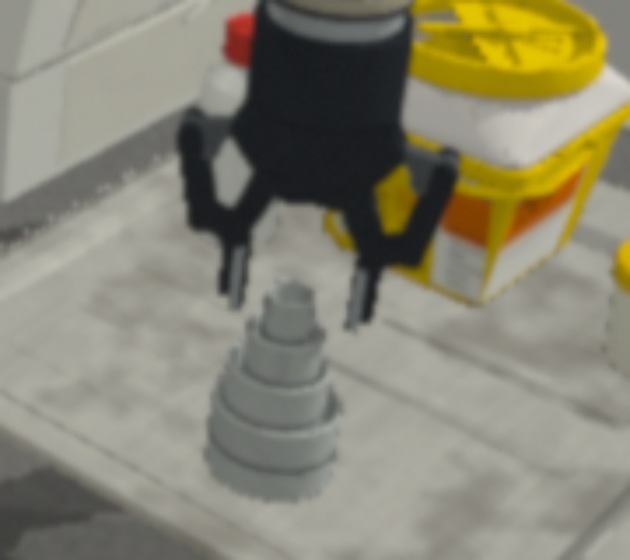

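```bash
python3 -m crank '[[0,0,0,0,0,0,0.4],[0,0,0,0,0,0,0.2],[0,0,0,0,0,0,0.1],[0,0,0,0,0,0,0.1],[0,0,0,0,0,0,0.1],[0,0,0,0,0,0,0.1],[0,0,0,0,0,0,0.1]]' 40
python3 - <<'E'
from h import *
p=imaging.read_camera("wrist"); cv2.imwrite("pics/w3.png",p["pixels"][:,:,::-1])
s=telemetry.get_state(); print(s["opening"],proj(p,[s["eef_pos"],s["eef_pos"]+[0,0,.0187]]))
s=imaging.read_camera("scene"); cv2.imwrite("pics/s3.png",cv2.resize(s["pixels"][180:340,320:500][:,:,::-1],None,fx=3.5,fy=3.5))
E
```

```text
time: 8.3
eef_pos: [0.5629, -0.3235, 0.0907]
tcp_rot: [0.975, 0.22, 0.001, 0.001]
contact_force: [-1.0, 0.3, 6.2]
opening: 0.28
0.27927832366078625 [[272.21641037 270.85868676]
 [272.21421841 290.46262924]]
```

View pics/w3.png

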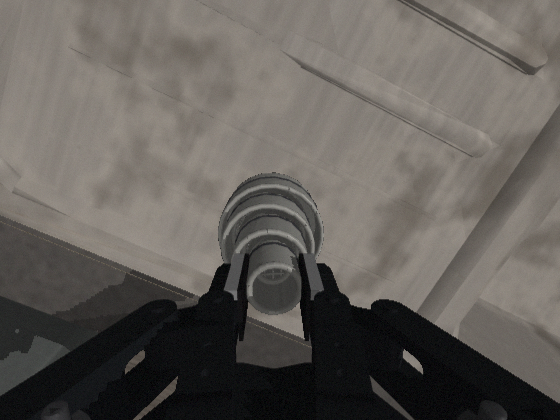

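View pics/s3.png

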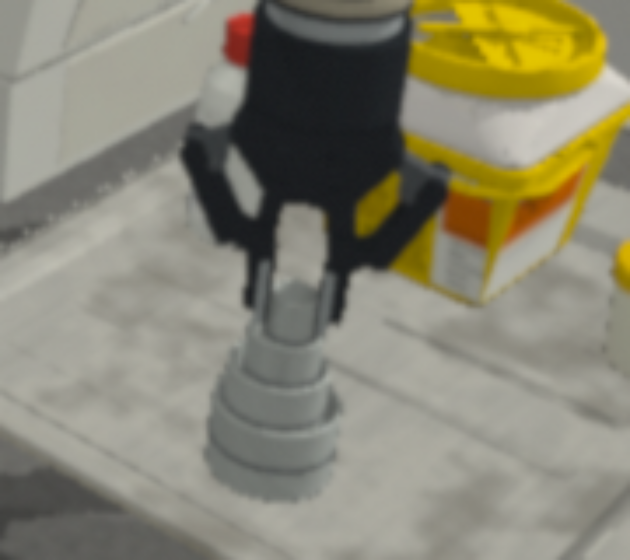

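```bash
python3 -m crank '[[0,0,-0.05,0,0,0,0.1],[0,0,-0.1,0,0,0,0.1],[0,0,-0.2,0,0,0,0.1],[0,0,-0.3,0,0,0,0.1]]' 40
python3 - <<'E'
from h import *
p=imaging.read_camera("wrist"); cv2.imwrite("pics/w4.png",p["pixels"][:,:,::-1])
s=imaging.read_camera("scene"); cv2.imwrite("pics/s4.png",cv2.resize(s["pixels"][180:340,320:500][:,:,::-1],None,fx=3.5,fy=3.5))
E
```

```text
time: 8.8
eef_pos: [0.562, -0.3228, 0.1349]
tcp_rot: [0.975, 0.22, -0.0, -0.0]
contact_force: [-0.7, -0.3, 0.9]
opening: 0.278
```

View pics/w4.png

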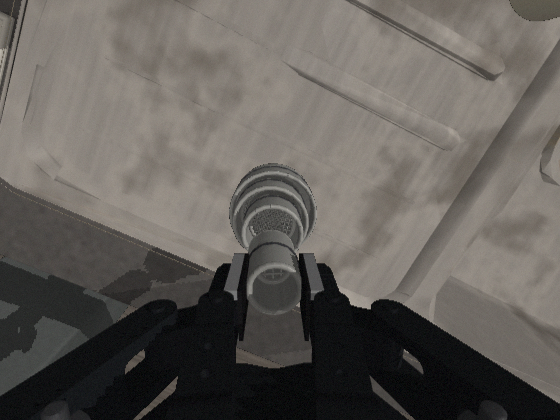

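View pics/s4.png

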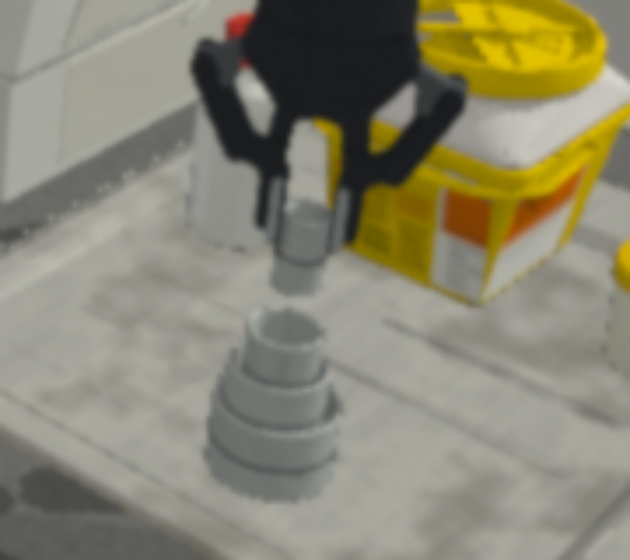

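Run:
```python
from h import *
rows([.492,.2455,.135])
```

```text
tcp [ 0.5638 -0.3242  0.1381] t 8.9 jaw dir deg -64.57 shift [ 1.198e+00 -3.636e+00  2.000e-03] force [-0.2 -0.2 -0.2] op 0.284 q [-0.68  0.32  1.72  0.    1.1   0.45]
tilt [ 0.0052 -0.0041 -1.    ]
```

```bash
python3 -m crank '[[0.1,-0.3,0,0,0,0,0.1],[0.2,-0.6,0,0,0,0,0.1],[0.3,-0.91,0,0,0,0,0.1]]' && python3 -m crank '[[0.1,-0.3,0,0,0,0,0.1],[0.2,-0.6,0,0,0,0,0.1],[0.3,-0.91,0,0,0,0,0.1]]' &&  python3 -m crank '[[0.1,-0.3,0,0,0,0,0.1],[0.2,-0.6,0,0,0,0,0.1],[0.3,-0.91,0,0,0,0,0.1]]' && python3 -m crank '[[0.1,-0.3,0,0,0,0,0.1],[0.2,-0.6,0,0,0,0,0.1],[0.3,-0.9,0,0,0,0,0.1],[0.3,-0.9,0,0,0,0,0.1],[0.3,-0.9,0,0,0,0,0.1]]'
python3 - <<'E'
from h import *
rows([.492,.2455,.045])
p=imaging.read_camera("wrist"); cv2.imwrite("pics/w5.png",p["pixels"][:,:,::-1])
q=proj(p,[[.492,.2455,.008],[.492,.2455,.018]]);print(q)
for l in["stand_small_seat","sieve_small_mid"]:print([(d["location"],d["confidence"]) for d in finder.pinpoint(l,p)])
E
```

```text
time: 9.2
eef_pos: [0.5437, -0.1792, 0.134]
tcp_rot: [0.976, 0.219, 0.0, 0.0]
contact_force: [1.0, -0.4, 0.2]
opening: 0.28
time: 9.5
eef_pos: [0.5257, -0.036, 0.1342]
tcp_rot: [0.976, 0.22, 0.0, 0.0]
contact_force: [0.9, -0.4, -0.3]
opening: 0.279
time: 9.8
eef_pos: [0.5078, 0.1067, 0.1344]
tcp_rot: [0.976, 0.22, 0.001, 0.0]
contact_force: [0.7, -0.3, 0.5]
opening: 0.283
time: 10.3
eef_pos: [0.4904, 0.2472, 0.134]
tcp_rot: [0.975, 0.221, -0.0, 0.0]
contact_force: [-0.0, -0.3, 0.2]
opening: 0.284
tcp [0.4904 0.2472 0.134 ] t 10.3 jaw dir deg -64.41 shift [0.005 0.015 0.593] force [-0.  -0.3  0.2] op 0.284 q [ 0.28  0.11  1.97 -0.    1.06  1.41]
tilt [ 0.e+00 -4.e-04 -1.e+00]
[[275.04910409 203.41156182]
 [275.12619991 206.49751626]]
[]
[([267.0, 273.5], 0.64)]
```

View pics/w5.png

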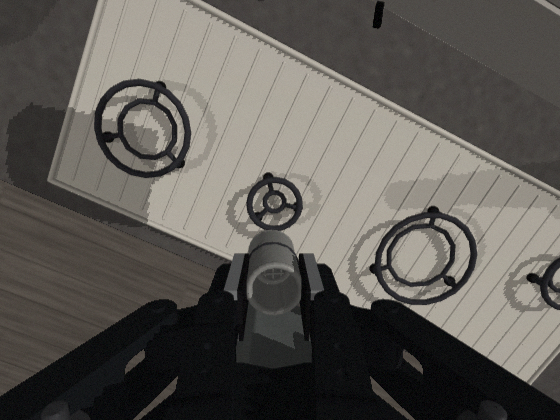

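The wrist view confirms the small ring centre at about (274,203); my prediction was (275,204). The large ring is at (143,127) and the receiver ring at (425,258).

```bash
python3 - <<'E'
from h import *
p=imaging.read_camera("wrist")
for n,uv,ui in (("L",(143,127.5),(147,129)),("R",(425.5,258),(421,256)),("S",(274.5,204),(274.2,202))):
  print(n,[onz(p,uv,z).round(4)[:2] for z in(.014,.018)],[onz(p,ui,z).round(4)[:2] for z in(.006,.01)])
E
python3 -m crank '[[0.005,0.012,0.2,0,0,0,0.1],[0.005,0.012,0.4,0,0,0,0.1],[0.005,0.012,0.52,0,0,0,0.1],[0.005,0.012,0.57,0,0,0,0.1],[0.005,0.012,0.57,0,0,0,0.1]]'
python3 - <<'E'
from h import *
rows([.492,.2455,.036])
p=imaging.read_camera("wrist"); cv2.imwrite("pics/w6.png",p["pixels"][:,:,::-1])
p=imaging.read_camera("scene"); cv2.imwrite("pics/s6.png",cv2.resize(p["pixels"][140:280,120:320][:,:,::-1],None,fx=3.5,fy=3.5))
E
```

```text
L [array([0.5056, 0.3657]), array([0.5064, 0.3644])] [array([0.5043, 0.3651]), array([0.5051, 0.3638])]
R [array([0.506 , 0.1008]), array([0.5068, 0.1034])] [array([0.5044, 0.1003]), array([0.5052, 0.1029])]
S [array([0.4934, 0.2444]), array([0.4944, 0.2449])] [array([0.493 , 0.2444]), array([0.494 , 0.2449])]
time: 11.0
eef_pos: [0.4919, 0.2437, 0.0475]
tcp_rot: [0.976, 0.219, -0.001, 0.0]
contact_force: [-0.0, -0.4, 0.7]
opening: 0.282
tcp [0.4919 0.2437 0.0475] t 11.0 jaw dir deg -64.67 shift [ 0.006 -0.01   0.076] force [-0.  -0.4  0.7] op 0.282 q [ 0.28  0.24  2.   -0.    0.9   1.4 ]
tilt [-2.3e-03 -7.0e-04 -1.0e+00]
```

View pics/w6.png

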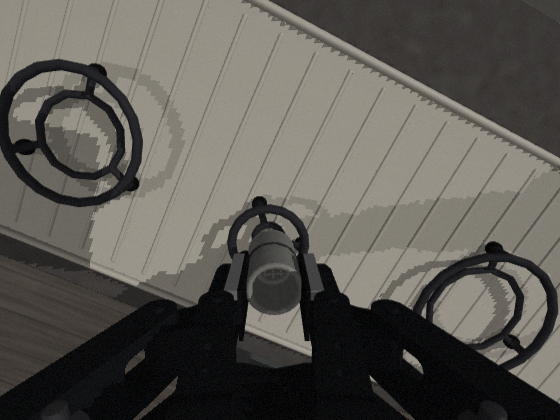

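View pics/s6.png

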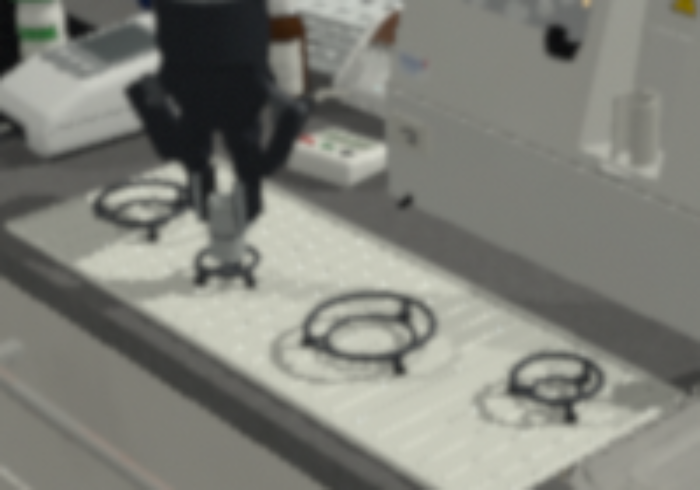

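```bash
python3 -m crank '[[0.008,-0.01,0.03,0,0,0,0.1],[0.008,-0.01,0.055,0,0,0,0.1],[0.008,-0.01,0.065,0,0,0,0.1],[0.008,-0.01,0.065,0,0,0,0.1]]'
python3 -m crank '[[0,0,0.01,0,0,0,0.1],[0,0,0.015,0,0,0,0.1],[0,0,0.015,0,0,0,0.1]]'
python3 - <<'E'
from h import *
p=imaging.read_camera("wrist"); cv2.imwrite("pics/w7.png",p["pixels"][:,:,::-1])
E
```

```text
time: 11.5
eef_pos: [0.4926, 0.2468, 0.0386]
tcp_rot: [0.975, 0.22, -0.0, 0.0]
contact_force: [-0.9, 0.2, -0.9]
opening: 0.279
time: 11.8
eef_pos: [0.4931, 0.2469, 0.037]
tcp_rot: [0.975, 0.22, 0.0, -0.0]
contact_force: [0.5, 0.0, 2.6]
opening: 0.279
```

View pics/w7.png

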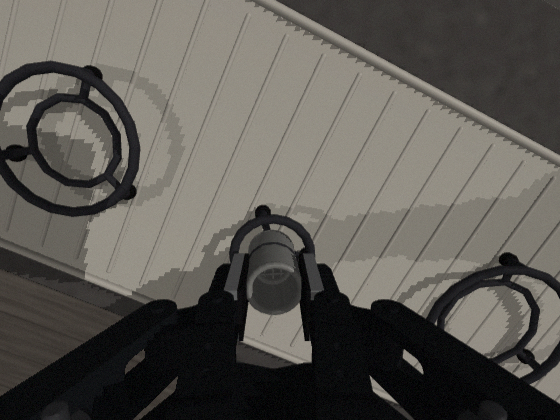

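```bash
python3 -m crank '[[0,0,0.01,0,0,0,0.1],[0,0,0.01,0,0,0,0.1]]'; python3 -m crank '[[0,0,0.01,0,0,0,0.1],[0,0,0.01,0,0,0,0.1]]'
```

```text
time: 12.05
eef_pos: [0.4935, 0.2471, 0.0366]
tcp_rot: [0.975, 0.22, 0.0, -0.0]
contact_force: [-2.4, -0.1, 8.5]
opening: 0.281
time: 12.25
eef_pos: [0.4939, 0.2473, 0.0365]
tcp_rot: [0.975, 0.22, 0.0, -0.0]
contact_force: [-6.2, -0.7, 14.5]
opening: 0.28
```

```bash
python3 -m crank '[[0,0,-0.02,0,0,0,0.1],[0,0,-0.02,0,0,0,0.3],[0,0,-0.02,0,0,0,0.45],[0,0,-0.02,0,0,0,0.45]]'
python3 - <<'E'
from h import *
p=imaging.read_camera("wrist"); cv2.imwrite("pics/w8.png",p["pixels"][:,:,::-1])
p=imaging.read_camera("scene"); cv2.imwrite("pics/s8.png",cv2.resize(p["pixels"][140:280,120:320][:,:,::-1],None,fx=3.5,fy=3.5))
E
```

```text
time: 12.65
eef_pos: [0.4924, 0.2466, 0.0358]
tcp_rot: [0.975, 0.22, -0.001, 0.0]
contact_force: [0.5, 0.5, -0.6]
opening: 0.45
```

View pics/w8.png

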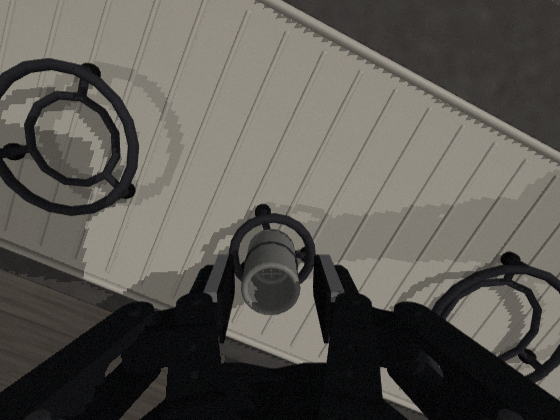

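View pics/s8.png

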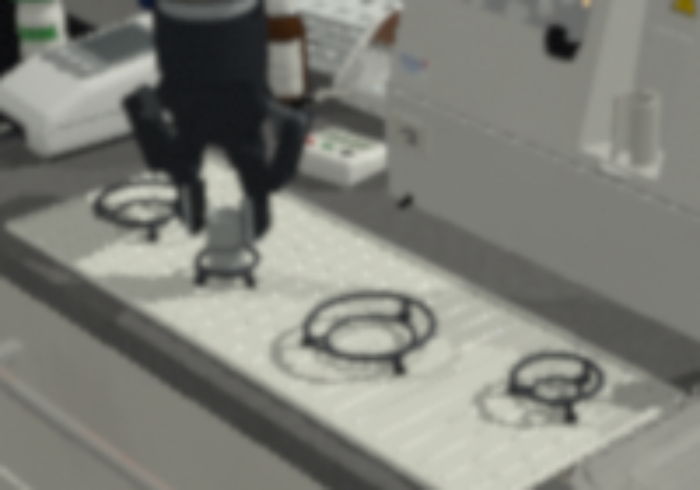

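```bash
python3 -m crank '[[0,0,-0.15,0,0,0,0.7],[0,0,-0.45,0,0,0,1],[0,0,-0.75,0,0,0,1],[0,0,-0.9,0,0,0,1],[0,0,-0.9,0,0,0,1]]'
python3 - <<'E'
from h import *
w=imaging.read_camera("wrist"); cv2.imwrite("pics/w9.png",w["pixels"][:,:,::-1])
CY=[(.013,0,.044)]
print(fit((w,),["sieve_small_mid"],CY,[.492,.2455,.011]))
rows([.561,-.323,.15])
s=imaging.read_camera("scene"); cv2.imwrite("pics/s9.png",cv2.resize(s["pixels"][140:280,120:320][:,:,::-1],None,fx=3.5,fy=3.5))
E
```

```text
time: 13.25
eef_pos: [0.4955, 0.2475, 0.1763]
tcp_rot: [0.975, 0.22, 0.005, -0.0]
contact_force: [0.1, 0.3, 0.5]
opening: 1.002
(array([0.493 , 0.2476]), np.float64(35.0), [952])
tcp [0.4925 0.2466 0.171 ] t 13.35 jaw dir deg -64.57 shift [-1.218  3.626  0.14 ] force [-0.6 -0.7 -0.8] op 1.0 q [ 0.28  0.07  1.94 -0.    1.13  1.41]
tilt [-2.e-04 -1.e-04 -1.e+00]
```

View pics/w9.png

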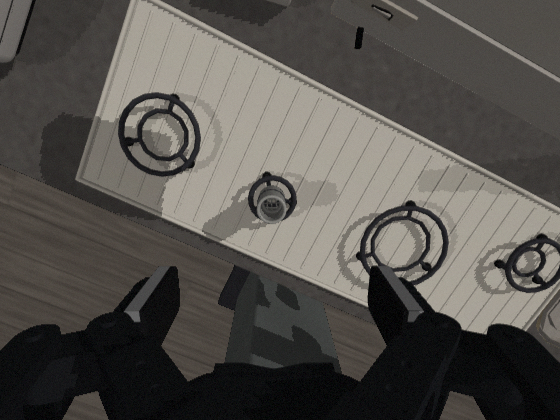

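View pics/s9.png

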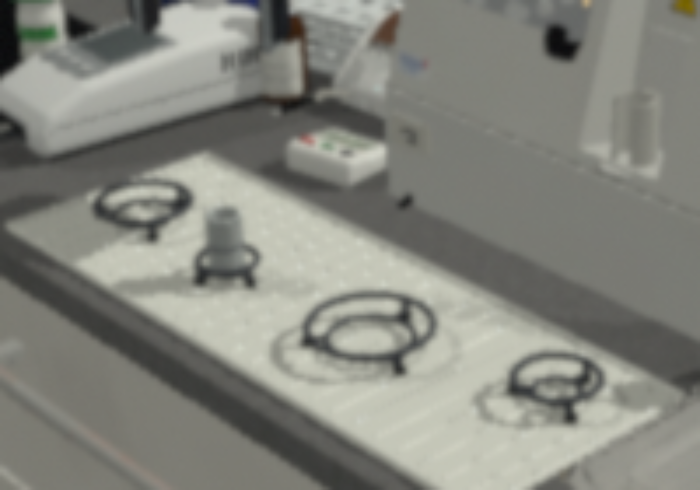

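```bash
python3 -m crank '[[-0.1,0.3,0,0,0,0,1],[-0.2,0.6,0,0,0,0,1],[-0.3,0.91,0,0,0,0,1]]' && python3 -m crank '[[-0.1,0.3,0,0,0,0,1],[-0.2,0.6,0,0,0,0,1],[-0.3,0.91,0,0,0,0,1]]' &&  python3 -m crank '[[-0.1,0.3,0,0,0,0,1],[-0.2,0.6,0,0,0,0,1],[-0.3,0.91,0,0,0,0,1]]' && python3 -m crank '[[-0.1,0.3,0,0,0,0,1],[-0.2,0.6,0,0,0,0,1],[-0.3,0.9,0,0,0,0,1],[-0.3,0.9,0,0,0,0,1],[-0.3,0.9,0,0,0,0,1]]'
python3 - <<'E'
from h import *
w=imaging.read_camera("wrist"); cv2.imwrite("pics/w10.png",w["pixels"][:,:,::-1])
print(fit((w,),LB[:3],NEST[:3],[.562,-.323,-.003]))
rows([.562,-.323,.067])
E
```

```text
time: 13.7
eef_pos: [0.509, 0.1031, 0.1685]
tcp_rot: [0.975, 0.221, -0.002, -0.001]
contact_force: [0.3, -1.2, 0.1]
opening: 1.0
time: 14.0
eef_pos: [0.5271, -0.0399, 0.1686]
tcp_rot: [0.975, 0.22, -0.002, -0.001]
contact_force: [0.9, 0.7, 0.3]
opening: 1.0
time: 14.3
eef_pos: [0.5452, -0.1822, 0.1684]
tcp_rot: [0.976, 0.22, -0.002, -0.002]
contact_force: [0.8, -0.1, -0.6]
opening: 0.999
time: 14.8
eef_pos: [0.5626, -0.3224, 0.1681]
tcp_rot: [0.976, 0.219, -0.002, -0.002]
contact_force: [-0.6, 0.4, -0.4]
opening: 1.001
(array([ 0.5626, -0.3224]), np.float64(192.0), [4982])
tcp [ 0.5637 -0.3205  0.1705] t 15.0 jaw dir deg -64.48 shift [-0.017  0.012  0.69 ] force [-0.6  0.2  1. ] op 1.0 q [-0.67  0.28  1.7   0.    1.17  0.45]
tilt [-0.0015  0.0014 -1.    ]
```

View pics/w10.png

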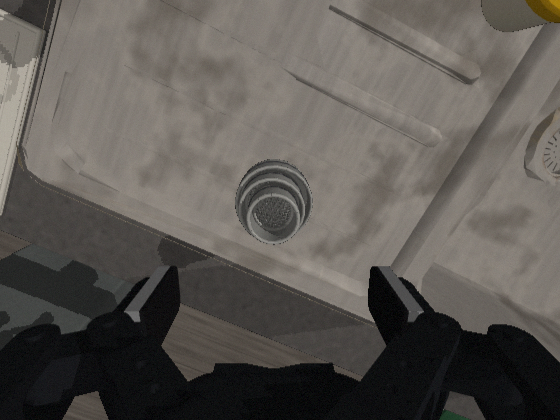

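```bash
python3 -m crank '[[-0.013,0.008,0.3,0,0,0,1],[-0.013,0.008,0.55,0,0,0,1],[-0.013,0.008,0.683,0,0,0,1],[-0.013,0.008,0.683,0,0,0,0.8],[-0.013,0.008,0.683,0,0,0,0.6],[-0.013,0.008,0.683,0,0,0,0.4],[-0.013,0.008,0.683,0,0,0,0.3],[-0.013,0.008,0.683,0,0,0,0.25],[-0.013,0.008,0.683,0,0,0,0.25],[-0.013,0.008,0.683,0,0,0,0.25]]' 40
python3 -m crank '[[0,0,-0.05,0,0,0,0.25],[0,0,-0.1,0,0,0,0.25],[0,0,-0.2,0,0,0,0.25],[0,0,-0.3,0,0,0,0.25],[0,0,-0.3,0,0,0,0.25]]' 40
python3 - <<'E'
from h import *
rows([.544,-.028,.115])
p=imaging.read_camera("wrist"); cv2.imwrite("pics/w11.png",p["pixels"][:,:,::-1])
s=imaging.read_camera("scene"); cv2.imwrite("pics/s11.png",cv2.resize(s["pixels"][180:340,320:500][:,:,::-1],None,fx=3.5,fy=3.5))
E
```

```text
time: 16.0
eef_pos: [0.5641, -0.3246, 0.0719]
tcp_rot: [0.975, 0.22, 0.001, 0.001]
contact_force: [-0.8, 3.4, 7.1]
opening: 0.445
time: 16.5
eef_pos: [0.5646, -0.3258, 0.1182]
tcp_rot: [0.975, 0.22, 0.002, 0.003]
contact_force: [0.6, -0.1, -0.0]
opening: 0.448
tcp [ 0.5646 -0.3258  0.1182] t 16.5 jaw dir deg -64.58 shift [ 0.728 -1.852  0.012] force [ 0.6 -0.1 -0. ] op 0.448 q [-0.68  0.34  1.72 -0.    1.07  0.45]
tilt [ 0.0054 -0.0045 -1.    ]
```

View pics/w11.png

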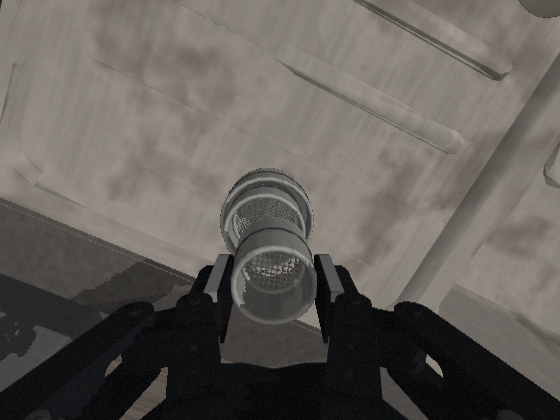

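View pics/s11.png

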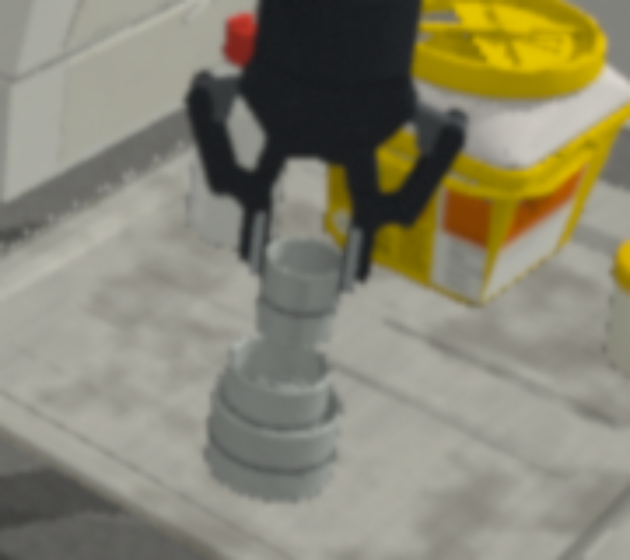

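```bash
python3 -m crank '[[0.12,-0.3,0,0,0,0,0.25],[0.24,-0.6,0,0,0,0,0.25],[0.364,-0.92,0,0,0,0,0.25]]' && python3 -m crank '[[0.12,-0.3,0,0,0,0,0.25],[0.24,-0.6,0,0,0,0,0.25],[0.36,-0.92,0,0,0,0,0.25],[0.36,-0.92,0,0,0,0,0.25],[0.36,-0.92,0,0,0,0,0.25]]'
python3 - <<'E'
from h import *
rows([.544,-.028,.05])
p=imaging.read_camera("wrist"); cv2.imwrite("pics/w12.png",p["pixels"][:,:,::-1])
print(proj(p,[[.544,-.028,.011],[.544,-.028,.019]]))
r=finder.pinpoint("stand_medium_seat",p);print(r)
E
```

```text
time: 16.9
eef_pos: [0.552, -0.1763, 0.1131]
tcp_rot: [0.976, 0.219, -0.0, -0.001]
contact_force: [-0.3, 1.5, -0.1]
opening: 0.449
time: 17.4
eef_pos: [0.5419, -0.0286, 0.1134]
tcp_rot: [0.975, 0.222, -0.001, -0.0]
contact_force: [-0.3, 0.2, 0.1]
opening: 0.445
tcp [ 0.5419 -0.0286  0.1134] t 17.4 jaw dir deg -64.41 shift [0.015 0.003 0.423] force [-0.3  0.2  0.1] op 0.445 q [-0.24  0.13  1.99 -0.    1.02  0.88]
tilt [-1.1e-03 -2.0e-04 -1.0e+00]
[[273.04531818 209.14405243]
 [273.04289737 212.00926192]]
[{'location': [207.9, 272.3], 'confidence': 0.64}]
```

View pics/w12.png

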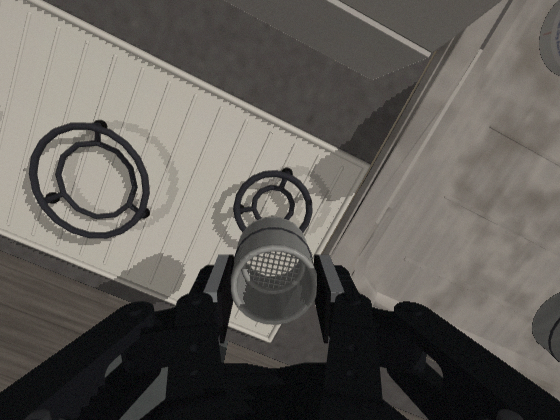

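```bash
python3 -m crank '[[0.02,0,0.2,0,0,0,0.25],[0.02,0,0.4,0,0,0,0.25],[0.02,0,0.45,0,0,0,0.25],[0.02,0,0.45,0,0,0,0.25]]' 
python3 -m crank '[[0,0,0.01,0,0,0,0.25],[0,0,0.02,0,0,0,0.25],[0,0,0.02,0,0,0,0.25]]' 
python3 -m crank '[[0,0,0.01,0,0,0,0.25],[0,0,0.02,0,0,0,0.25],[0,0,0.02,0,0,0,0.25]]'
python3 - <<'E'
from h import *
rows([.544,-.028,.05])
p=imaging.read_camera("wrist"); cv2.imwrite("pics/w13.png",p["pixels"][:,:,::-1])
s=imaging.read_camera("scene"); cv2.imwrite("pics/s13.png",cv2.resize(s["pixels"][160:300,180:340][:,:,::-1],None,fx=3.5,fy=3.5))
E
```

```text
time: 17.9
eef_pos: [0.544, -0.0296, 0.045]
tcp_rot: [0.976, 0.219, -0.002, -0.001]
contact_force: [0.6, -0.3, -0.8]
opening: 0.452
time: 18.2
eef_pos: [0.546, -0.0289, 0.0447]
tcp_rot: [0.976, 0.22, 0.001, 0.001]
contact_force: [-0.0, -0.8, -0.9]
opening: 0.454
time: 18.5
eef_pos: [0.545, -0.0284, 0.0405]
tcp_rot: [0.975, 0.22, -0.0, -0.0]
contact_force: [-0.2, 0.4, -1.3]
opening: 0.451
tcp [ 0.545  -0.0284  0.0405] t 18.5 jaw dir deg -64.56 shift [-0.005 -0.005 -0.064] force [-0.2  0.4 -1.3] op 0.451 q [-0.24  0.25  2.01  0.    0.88  0.89]
tilt [-2.e-04  1.e-04 -1.e+00]
```

View pics/w13.png

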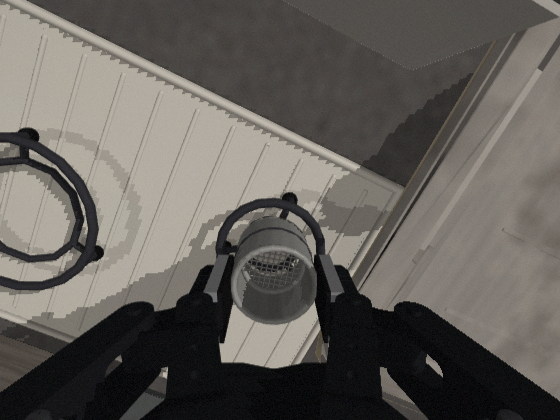

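View pics/s13.png

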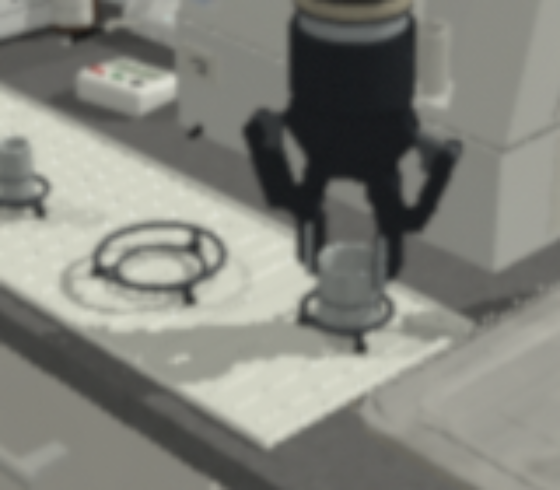

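```bash
python3 -m crank '[[0,0,0.01,0,0,0,0.25],[0,0,0.02,0,0,0,0.25],[0,0,0.02,0,0,0,0.25]]' 
python3 -m crank '[[0,0,0.01,0,0,0,0.25],[0,0,0.01,0,0,0,0.25]]'
python3 -m crank '[[0,0,0.01,0,0,0,0.25],[0,0,0.01,0,0,0,0.25]]'
```

```text
time: 18.9
eef_pos: [0.5457, -0.0284, 0.0397]
tcp_rot: [0.975, 0.22, -0.0, -0.0]
contact_force: [-4.8, 2.4, 10.7]
opening: 0.449
time: 19.1
eef_pos: [0.5459, -0.0284, 0.0396]
tcp_rot: [0.975, 0.22, -0.001, -0.0]
contact_force: [-9.1, 1.4, 18.8]
opening: 0.449
time: 19.3
eef_pos: [0.546, -0.0284, 0.0395]
tcp_rot: [0.975, 0.22, -0.001, -0.0]
contact_force: [-10.4, 1.4, 25.3]
opening: 0.45
```

```bash
python3 -m crank '[[0,0,-0.03,0,0,0,0.25],[0,0,-0.03,0,0,0,0.5],[0,0,-0.03,0,0,0,0.65],[0,0,-0.03,0,0,0,0.65],[0,0,-0.3,0,0,0,0.8],[0,0,-0.6,0,0,0,1],[0,0,-0.85,0,0,0,1],[0,0,-0.85,0,0,0,1]]'
python3 - <<'E'
from h import *
rows([.5625,-.323,.165])
w=imaging.read_camera("wrist"); cv2.imwrite("pics/w14.png",w["pixels"][:,:,::-1])
print(fit((w,),["sieve_medium_mid"],[(.020,0,.044)],[.545,-.028,.012]))
s=imaging.read_camera("scene"); cv2.imwrite("pics/s14.png",cv2.resize(s["pixels"][160:300,180:340][:,:,::-1],None,fx=3.5,fy=3.5))
E
```

```text
time: 20.1
eef_pos: [0.5491, -0.0294, 0.1685]
tcp_rot: [0.975, 0.22, 0.005, 0.003]
contact_force: [1.0, -0.3, 0.5]
opening: 1.001
tcp [ 0.5491 -0.0294  0.1685] t 20.1 jaw dir deg -64.57 shift [-0.76   1.806  0.03 ] force [ 1.  -0.3  0.5] op 1.001 q [-0.24  0.07  1.95  0.    1.11  0.89]
tilt [ 0.0118 -0.0028 -0.9999]
(array([ 0.5472, -0.028 ]), np.float64(330.0), [1834])
```

View pics/w14.png

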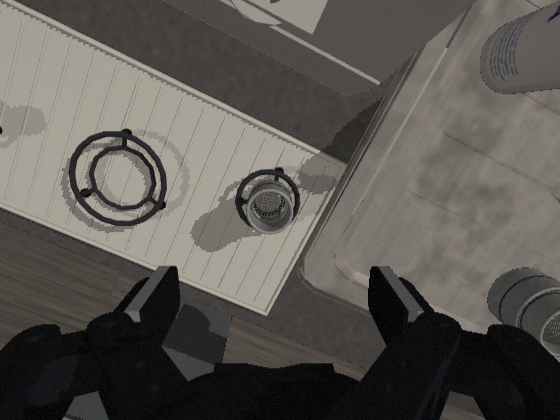

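View pics/s14.png

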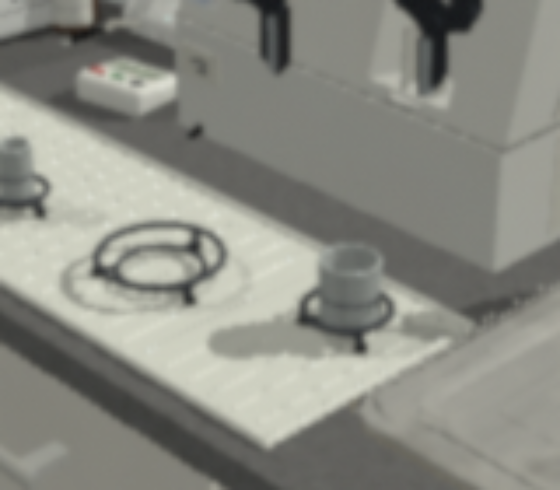

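```bash
python3 -m crank '[[-0.12,0.3,0,0,0,0,1],[-0.24,0.6,0,0,0,0,1],[-0.37,0.91,0,0,0,0,1]]' && python3 -m crank '[[-0.12,0.3,0,0,0,0,1],[-0.24,0.6,0,0,0,0,1],[-0.37,0.91,0.05,0,0,0,1],[-0.37,0.91,0.1,0,0,0,1],[-0.37,0.91,0.1,0,0,0,1]]'
python3 - <<'E'
from h import *
rows([.5625,-.323,.049])
w=imaging.read_camera("wrist"); cv2.imwrite("pics/w15.png",w["pixels"][:,:,::-1])
print(fit((w,),LB[:2],NEST[:2],[.562,-.323,-.002]))
E
```

```text
time: 20.55
eef_pos: [0.5523, -0.1756, 0.1591]
tcp_rot: [0.975, 0.221, -0.002, -0.002]
contact_force: [0.7, -0.2, 0.5]
opening: 0.996
time: 21.05
eef_pos: [0.5598, -0.3219, 0.1423]
tcp_rot: [0.976, 0.219, -0.002, -0.003]
contact_force: [-0.2, 0.8, -0.3]
opening: 0.999
tcp [ 0.5598 -0.3219  0.1423] t 21.05 jaw dir deg -64.72 shift [0.015 0.019 0.622] force [-0.2  0.8 -0.3] op 0.999 q [-0.68  0.31  1.72  0.    1.12  0.45]
tilt [-0.0061  0.0054 -1.    ]
(array([ 0.5609, -0.3212]), np.float64(2377.0), [3787])
```

View pics/w15.png

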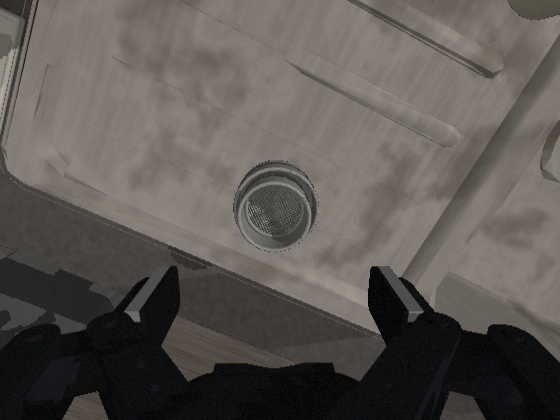

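```bash
python3 -m crank '[[0.01,0.015,0.3,0,0,0,1],[0.01,0.015,0.55,0,0,0,1],[0.01,0.015,0.635,0,0,0,1],[0.01,0.015,0.635,0,0,0,0.9],[0.01,0.015,0.635,0,0,0,0.7],[0.01,0.015,0.635,0,0,0,0.5],[0.01,0.015,0.635,0,0,0,0.4],[0.01,0.015,0.635,0,0,0,0.4],[0.01,0.015,0.635,0,0,0,0.4]]' 40
python3 -m crank '[[0,0,-0.05,0,0,0,0.4],[0,0,-0.15,0,0,0,0.4],[0,0,-0.3,0,0,0,0.4],[0,0,-0.5,0,0,0,0.4],[0,0,-0.5,0,0,0,0.4]]' 40
python3 - <<'E'
from h import *
rows([.503,.3645,.12])
p=imaging.read_camera("wrist"); cv2.imwrite("pics/w16.png",p["pixels"][:,:,::-1])
s=imaging.read_camera("scene"); cv2.imwrite("pics/s16.png",cv2.resize(s["pixels"][180:340,320:500][:,:,::-1],None,fx=3.5,fy=3.5))
E
```

```text
time: 22.1
eef_pos: [0.5663, -0.3247, 0.0552]
tcp_rot: [0.975, 0.22, 0.002, 0.002]
contact_force: [0.1, 1.7, 6.7]
opening: 0.6
time: 22.6
eef_pos: [0.5671, -0.326, 0.1334]
tcp_rot: [0.975, 0.22, 0.003, 0.004]
contact_force: [0.1, -0.5, -0.4]
opening: 0.595
tcp [ 0.5671 -0.326   0.1334] t 22.6 jaw dir deg -64.58 shift [ 1.59  -4.342  0.053] force [ 0.1 -0.5 -0.4] op 0.595 q [-0.68  0.33  1.71 -0.    1.09  0.45]
tilt [ 0.0085 -0.007  -0.9999]
```

View pics/w16.png

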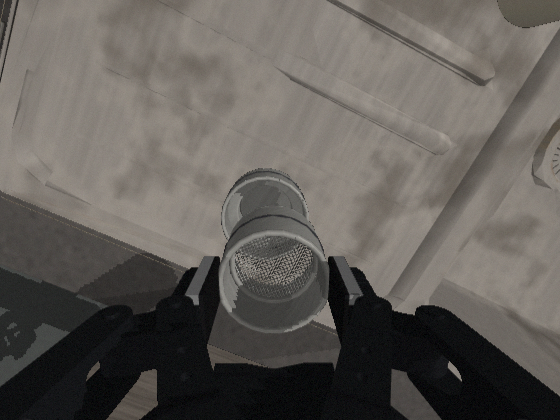

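View pics/s16.png

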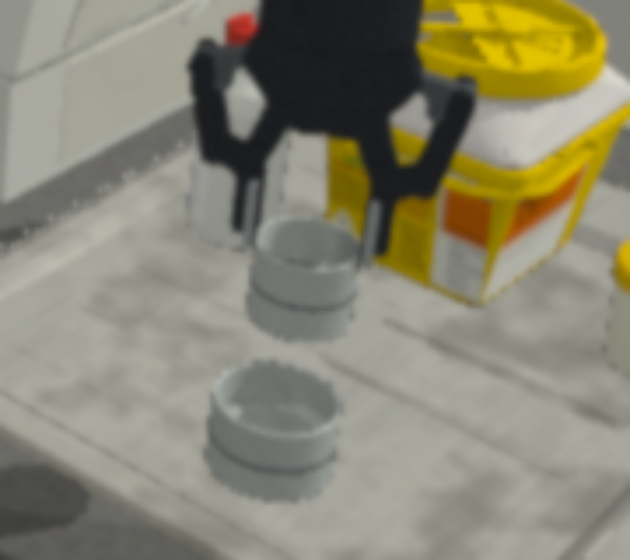

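```bash
python3 -m crank '[[0.11,-0.29,0,0,0,0,0.4],[0.22,-0.58,0,0,0,0,0.4],[0.322,-0.863,0,0,0,0,0.4]]' && python3 -m crank '[[0.11,-0.29,0,0,0,0,0.4],[0.22,-0.58,0,0,0,0,0.4],[0.322,-0.863,0,0,0,0,0.4]]' && python3 -m crank '[[0.11,-0.29,0,0,0,0,0.4],[0.22,-0.58,0,0,0,0,0.4],[0.322,-0.863,0,0,0,0,0.4]]' && python3 -m crank '[[0.11,-0.29,0,0,0,0,0.4],[0.22,-0.58,0,0,0,0,0.4],[0.322,-0.863,0,0,0,0,0.4]]' && python3 -m crank '[[0.11,-0.29,0,0,0,0,0.4],[0.22,-0.58,0,0,0,0,0.4],[0.322,-0.863,0,0,0,0,0.4],[0.322,-0.863,0,0,0,0,0.4],[0.322,-0.863,0,0,0,0,0.4]]'
python3 - <<'E'
from h import *
rows([.503,.3645,.055])
p=imaging.read_camera("wrist"); cv2.imwrite("pics/w17.png",p["pixels"][:,:,::-1])
print(proj(p,[[.503,.3645,.011],[.503,.3645,.019]]))
print(finder.pinpoint("stand_large_seat",p))
E
```

```text
time: 23.0
eef_pos: [0.5508, -0.1842, 0.1246]
tcp_rot: [0.976, 0.219, -0.001, -0.001]
contact_force: [0.6, 0.4, -1.4]
opening: 0.597
time: 23.3
eef_pos: [0.5388, -0.0463, 0.1249]
tcp_rot: [0.976, 0.22, -0.001, -0.001]
contact_force: [1.1, -0.2, -2.1]
opening: 0.591
time: 23.6
eef_pos: [0.5268, 0.0911, 0.125]
tcp_rot: [0.975, 0.22, -0.001, -0.0]
contact_force: [0.9, -0.2, -1.1]
opening: 0.599
time: 23.9
eef_pos: [0.5149, 0.2284, 0.125]
tcp_rot: [0.975, 0.22, -0.002, 0.0]
contact_force: [0.3, -1.5, -1.2]
opening: 0.593
time: 24.4
eef_pos: [0.5031, 0.3649, 0.1247]
tcp_rot: [0.975, 0.221, -0.002, 0.001]
contact_force: [-0.3, -0.9, -1.1]
opening: 0.594
tcp [0.5031 0.3649 0.1247] t 24.4 jaw dir deg -64.44 shift [-0.     0.002  0.465] force [-0.3 -0.9 -1.1] op 0.594 q [ 0.46  0.28  1.79 -0.    1.07  1.59]
tilt [-0.003  -0.0021 -1.    ]
[[272.82081851 207.87294364]
 [272.82101509 210.59866497]]
[{'location': [12.1, 400.8], 'confidence': 0.27}]
```

View pics/w17.png

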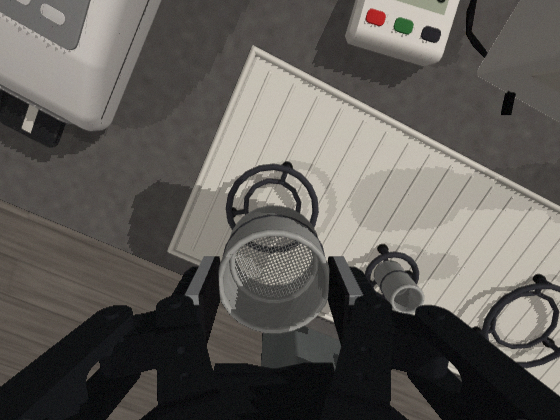

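```bash
python3 -m crank '[[0.003,0,0.2,0,0,0,0.4],[0.003,0,0.4,0,0,0,0.4],[0.003,0,0.48,0,0,0,0.4],[0.003,0,0.495,0,0,0,0.4],[0.003,0,0.495,0,0,0,0.4]]'
python3 - <<'E'
from h import *
rows([.503,.3645,.05])
p=imaging.read_camera("wrist"); cv2.imwrite("pics/w18.png",p["pixels"][:,:,::-1])
s=imaging.read_camera("scene"); cv2.imwrite("pics/s18.png",cv2.resize(s["pixels"][120:260,90:250][:,:,::-1],None,fx=3.5,fy=3.5))
E
```

```text
time: 25.0
eef_pos: [0.5053, 0.364, 0.0527]
tcp_rot: [0.976, 0.22, -0.0, 0.0]
contact_force: [0.1, -0.0, -1.0]
opening: 0.594
tcp [0.5053 0.364  0.0527] t 25.0 jaw dir deg -64.63 shift [-0.013 -0.009  0.018] force [ 0.1 -0.  -1. ] op 0.594 q [ 0.46  0.37  1.82 -0.    0.95  1.59]
tilt [-4.e-04 -4.e-04 -1.e+00]
```

View pics/w18.png

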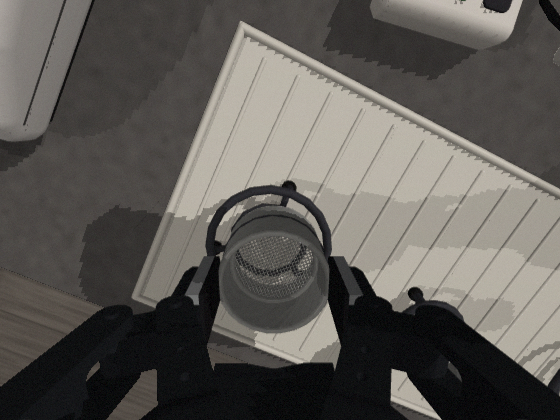

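View pics/s18.png

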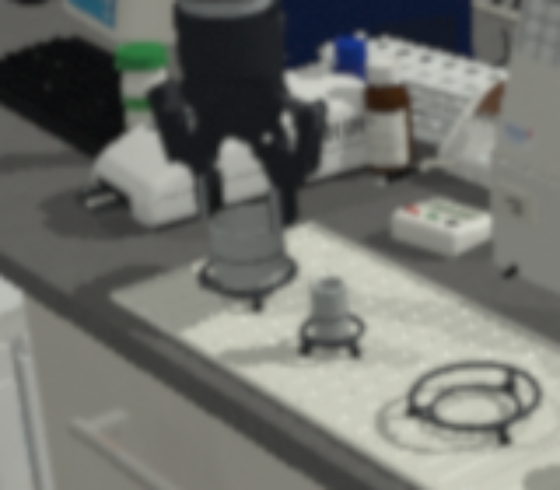

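```bash
python3 -m crank '[[-0.006,-0.012,0.02,0,0,0,0.4],[-0.006,-0.012,0.03,0,0,0,0.4],[-0.006,-0.012,0.03,0,0,0,0.4]]' 
python3 -m crank '[[0,0,0.01,0,0,0,0.4],[0,0,0.02,0,0,0,0.4],[0,0,0.02,0,0,0,0.4]]' 
python3 -m crank '[[0,0,0.01,0,0,0,0.4],[0,0,0.01,0,0,0,0.4]]'
```

```text
time: 25.4
eef_pos: [0.5032, 0.3661, 0.0481]
tcp_rot: [0.975, 0.22, -0.0, 0.0]
contact_force: [0.5, -0.1, -1.5]
opening: 0.595
time: 25.7
eef_pos: [0.5036, 0.3662, 0.0456]
tcp_rot: [0.975, 0.22, 0.0, -0.0]
contact_force: [-1.3, -0.1, 1.8]
opening: 0.597
time: 25.9
eef_pos: [0.5038, 0.3663, 0.0454]
tcp_rot: [0.975, 0.22, -0.0, 0.0]
contact_force: [-3.4, -2.0, 8.6]
opening: 0.602
```

Contact at the expected height. Press a little, then release and rise.

```bash
python3 -m crank '[[0,0,0.01,0,0,0,0.4],[0,0,0.01,0,0,0,0.4]]'
python3 -m crank '[[0,0,-0.015,0,0,0,0.4],[0,0,-0.015,0,0,0,0.65],[0,0,-0.015,0,0,0,0.8],[0,0,-0.015,0,0,0,0.85],[0,0,-0.25,0,0,0,0.9],[0,0,-0.55,0,0,0,1],[0,0,-0.8,0,0,0,1],[0,0,-0.8,0,0,0,1],[0,0,-0.8,0,0,0,1]]'
python3 - <<'E'
from h import *
rows([.5625,-.323,.165])
w=imaging.read_camera("wrist"); cv2.imwrite("pics/w19.png",w["pixels"][:,:,::-1])
print(fit((w,),["sieve_large_mid"],[(.027,0,.044)],[.5035,.366,.012]))
s=imaging.read_camera("scene"); cv2.imwrite("pics/s19.png",cv2.resize(s["pixels"][120:260,90:250][:,:,::-1],None,fx=3.5,fy=3.5))
E
```

```text
time: 26.1
eef_pos: [0.504, 0.3664, 0.0453]
tcp_rot: [0.975, 0.22, -0.0, 0.0]
contact_force: [-6.4, -2.4, 13.8]
opening: 0.595
time: 27.0
eef_pos: [0.504, 0.3663, 0.1632]
tcp_rot: [0.975, 0.22, 0.001, -0.0]
contact_force: [-0.0, -0.6, 0.3]
opening: 1.002
tcp [0.504  0.3663 0.1632] t 27.0 jaw dir deg -64.57 shift [-1.621  4.317 -0.016] force [-0.  -0.6  0.3] op 1.002 q [ 0.47  0.23  1.77 -0.    1.14  1.59]
tilt [ 0.0022  0.0011 -1.    ]
(array([0.503 , 0.3651]), np.float64(608.0), [3181])
```

View pics/w19.png

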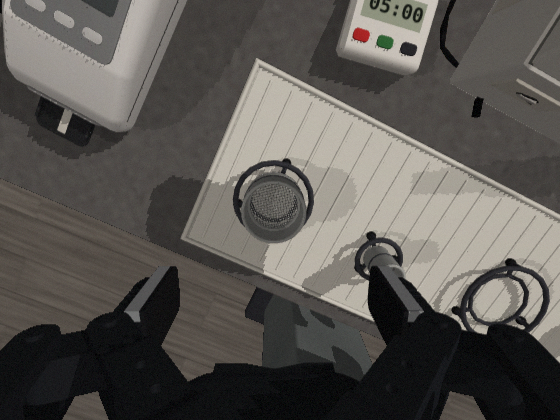

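View pics/s19.png

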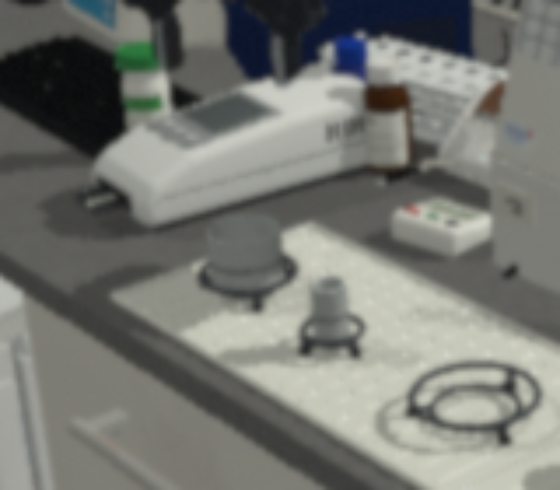

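```bash
python3 -m crank '[[-0.11,0.29,0,0,0,0,1],[-0.22,0.58,0,0,0,0,1],[-0.324,0.863,0,0,0,0,1]]' && python3 -m crank '[[-0.11,0.29,0,0,0,0,1],[-0.22,0.58,0,0,0,0,1],[-0.324,0.863,0,0,0,0,1]]' && python3 -m crank '[[-0.11,0.29,0,0,0,0,1],[-0.22,0.58,0,0,0,0,1],[-0.324,0.863,0,0,0,0,1]]' && python3 -m crank '[[-0.11,0.29,0,0,0,0,1],[-0.22,0.58,0,0,0,0,1],[-0.324,0.863,0,0,0,0,1]]' && python3 -m crank '[[-0.11,0.29,0,0,0,0,1],[-0.22,0.58,0,0,0,0,1],[-0.324,0.863,0.15,0,0,0,1],[-0.324,0.863,0.25,0,0,0,1],[-0.324,0.863,0.25,0,0,0,1],[-0.324,0.863,0.25,0,0,0,1]]'
python3 - <<'E'
from h import *
w=imaging.read_camera("wrist"); cv2.imwrite("pics/w20.png",w["pixels"][:,:,::-1])
print(fit((w,),LB[:1],NEST[:1],[.562,-.323,0]))
rows([.562,-.323,.022])
E
```

```text
time: 27.45
eef_pos: [0.5138, 0.2267, 0.1598]
tcp_rot: [0.975, 0.221, -0.002, 0.0]
contact_force: [0.2, -0.0, 0.6]
opening: 0.994
time: 27.75
eef_pos: [0.5256, 0.0886, 0.1601]
tcp_rot: [0.975, 0.22, -0.002, -0.0]
contact_force: [1.2, 0.4, 0.9]
opening: 1.001
time: 28.05
eef_pos: [0.5373, -0.049, 0.1601]
tcp_rot: [0.976, 0.22, -0.001, -0.001]
contact_force: [1.0, -0.7, 0.3]
opening: 0.998
time: 28.35
eef_pos: [0.5491, -0.1867, 0.1599]
tcp_rot: [0.976, 0.22, -0.001, -0.001]
contact_force: [0.7, 0.6, 0.0]
opening: 0.998
time: 28.95
eef_pos: [0.561, -0.3214, 0.1226]
tcp_rot: [0.975, 0.22, -0.001, -0.002]
contact_force: [-0.0, 0.6, -0.4]
opening: 0.999
(array([ 0.5633, -0.3222]), np.float64(311.0), [6813])
tcp [ 0.5623 -0.3217  0.1249] t 29.05 jaw dir deg -64.48 shift [-0.006  0.007  0.686] force [ 1.2  0.5 -0.8] op 0.998 q [-0.68  0.33  1.73  0.    1.09  0.45]
tilt [ 2.e-04  0.e+00 -1.e+00]
```

View pics/w20.png

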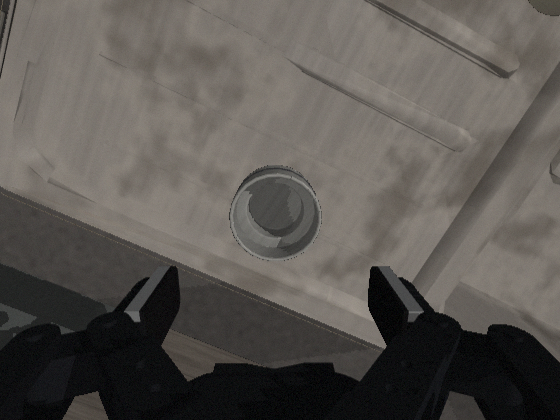

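```bash
python3 -m crank '[[0.003,0.006,0.25,0,0,0,1],[0.003,0.006,0.4,0,0,0,1],[0.003,0.006,0.45,0,0,0,1],[0.003,0.006,0.45,0,0,0,1]]' 40
python3 - <<'E'
from h import *
w=imaging.read_camera("wrist"); cv2.imwrite("pics/w21.png",w["pixels"][:,:,::-1])
rows([.5625,-.323,.023])
E
```

```text
time: 29.45
eef_pos: [0.5626, -0.3223, 0.0567]
tcp_rot: [0.975, 0.221, -0.0, -0.001]
contact_force: [-0.7, -0.1, -0.4]
opening: 1.003
tcp [ 0.5633 -0.3231  0.0581] t 29.5 jaw dir deg -64.51 shift [-0.005 -0.003  0.234] force [ 0.2 -0.2 -0. ] op 0.998 q [-0.68  0.42  1.75  0.    0.97  0.45]
tilt [ 9.e-04 -7.e-04 -1.e+00]
```

View pics/w21.png

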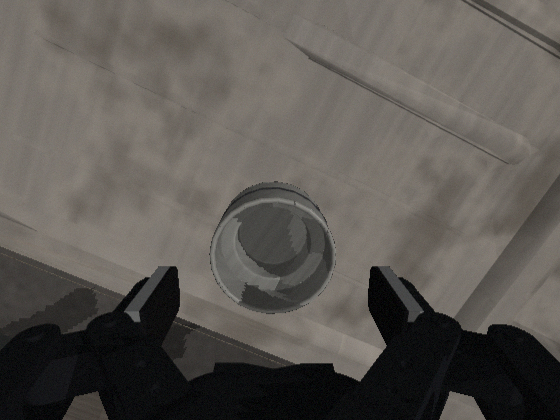

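```bash
python3 -m crank '[[0,0,0.12,0,0,0,1],[0,0,0.22,0,0,0,1],[0,0,0.235,0,0,0,1],[0,0,0.235,0,0,0,0.9],[0,0,0.235,0,0,0,0.7],[0,0,0.235,0,0,0,0.55],[0,0,0.235,0,0,0,0.55],[0,0,0.235,0,0,0,0.55]]' 45
python3 -m crank '[[0,0,-0.05,0,0,0,0.55],[0,0,-0.2,0,0,0,0.55],[0,0,-0.4,0,0,0,0.55],[0,0,-0.6,0,0,0,0.55],[0,0,-0.7,0,0,0,0.55],[0,0,-0.7,0,0,0,0.55]]'
python3 - <<'E'
from h import *
w=imaging.read_camera("wrist"); cv2.imwrite("pics/w22.png",w["pixels"][:,:,::-1])
s=imaging.read_camera("scene"); cv2.imwrite("pics/s22.png",cv2.resize(s["pixels"][180:340,320:500][:,:,::-1],None,fx=3.5,fy=3.5))
rows([.505,.1035,.12])
E
```

```text
time: 30.3
eef_pos: [0.563, -0.3238, 0.0222]
tcp_rot: [0.975, 0.22, 0.0, 0.0]
contact_force: [0.1, -0.3, 0.3]
opening: 0.76
time: 30.9
eef_pos: [0.5641, -0.3246, 0.1301]
tcp_rot: [0.975, 0.22, 0.002, 0.002]
contact_force: [0.8, -0.1, -1.7]
opening: 0.765
tcp [ 0.5621 -0.3231  0.1258] t 31.0 jaw dir deg -64.57 shift [ 0.877 -2.732  0.042] force [-0.1  0.2 -2.5] op 0.761 q [-0.68  0.33  1.72 -0.    1.09  0.45]
tilt [-1.1e-03  9.0e-04 -1.0e+00]
```

View pics/w22.png

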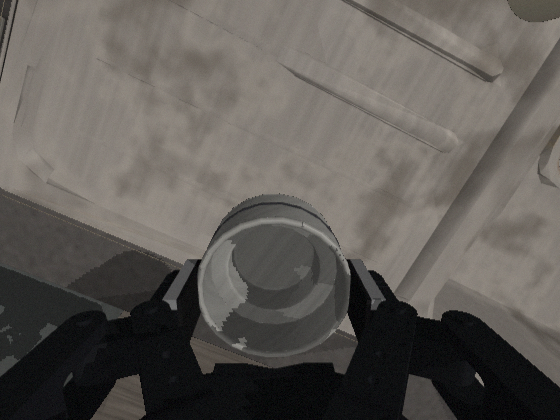

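View pics/s22.png

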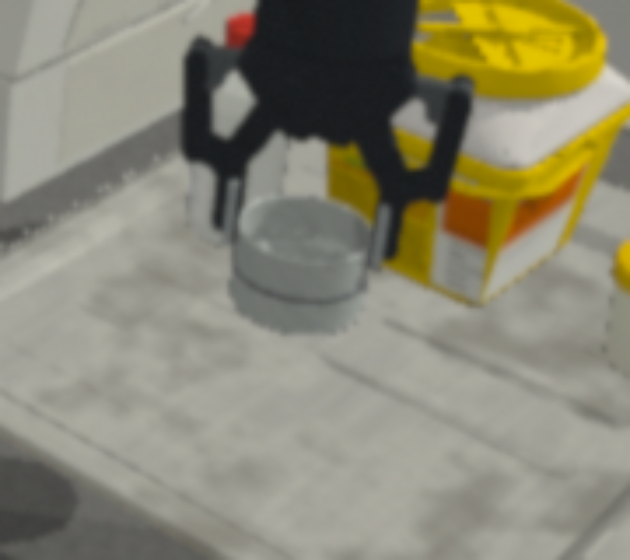

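```bash
python3 -m crank '[[0.1,-0.3,0,0,0,0,0.55],[0.2,-0.6,0,0,0,0,0.55],[0.292,-0.91,0,0,0,0,0.55]]' && python3 -m crank '[[0.1,-0.3,0,0,0,0,0.55],[0.2,-0.6,0,0,0,0,0.55],[0.292,-0.91,0,0,0,0,0.55]]' && python3 -m crank '[[0.1,-0.3,0,0,0,0,0.55],[0.2,-0.6,0,0,0,0,0.55],[0.292,-0.91,0,0,0,0,0.55],[0.292,-0.91,0,0,0,0,0.55],[0.292,-0.91,0,0,0,0,0.55],[0.292,-0.91,0,0,0,0,0.55]]'
python3 - <<'E'
from h import *
p=imaging.read_camera("wrist"); cv2.imwrite("pics/w23.png",p["pixels"][:,:,::-1])
rows([.505,.1035,.042])
print(proj(p,[[.505,.1035,.011],[.505,.1035,.019]]))
q=proj(p,[[.505+.0445*np.cos(a),.1035+.0445*np.sin(a),.019] for a in th]); print(q.min(0),q.max(0))
E
```

```text
time: 31.3
eef_pos: [0.5417, -0.1795, 0.1239]
tcp_rot: [0.976, 0.219, -0.002, -0.002]
contact_force: [1.0, 1.2, -2.4]
opening: 0.759
time: 31.6
eef_pos: [0.5226, -0.0373, 0.1243]
tcp_rot: [0.976, 0.22, -0.002, -0.001]
contact_force: [1.0, 0.8, -1.7]
opening: 0.765
time: 32.2
eef_pos: [0.505, 0.102, 0.1255]
tcp_rot: [0.976, 0.22, -0.001, -0.0]
contact_force: [-0.2, 0.1, -1.2]
opening: 0.759
tcp [0.5053 0.1016 0.1258] t 32.25 jaw dir deg -64.66 shift [ 0.005 -0.012  0.559] force [ 0.3  0.2 -3.3] op 0.762 q [ 0.    0.05  2.05 -0.    1.04  1.13]
tilt [-1.6e-03 -3.0e-04 -1.0e+00]
[[270.96829365 206.67813805]
 [270.90275122 209.35009727]]
[216.00001979 153.94565462] [325.83046898 259.57273385]
```

View pics/w23.png

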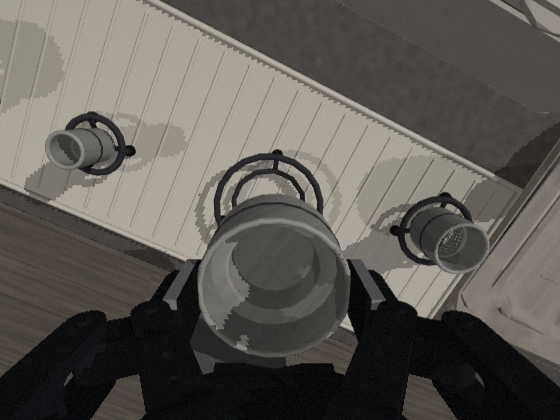

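```bash
python3 -m crank '[[0.004,-0.012,0.2,0,0,0,0.55],[0.004,-0.012,0.4,0,0,0,0.55],[0.004,-0.012,0.52,0,0,0,0.55],[0.004,-0.012,0.56,0,0,0,0.55],[0.004,-0.012,0.56,0,0,0,0.55]]'
python3 - <<'E'
from h import *
rows([.505,.1035,.0335])
p=imaging.read_camera("wrist"); cv2.imwrite("pics/w24.png",p["pixels"][:,:,::-1])
s=imaging.read_camera("scene"); cv2.imwrite("pics/s24.png",cv2.resize(s["pixels"][160:300,160:320][:,:,::-1],None,fx=3.5,fy=3.5))
q=proj(p,[[.505+.0445*np.cos(a),.1035+.0445*np.sin(a),.019] for a in th]); print(q.min(0),q.max(0))
E
```

```text
time: 32.75
eef_pos: [0.5049, 0.1035, 0.0418]
tcp_rot: [0.976, 0.219, -0.001, -0.0]
contact_force: [0.2, -0.7, -2.1]
opening: 0.76
tcp [0.5049 0.1035 0.0418] t 32.75 jaw dir deg -64.69 shift [0.001 0.    0.056] force [ 0.2 -0.7 -2.1] op 0.76 q [ 0.01  0.18  2.09 -0.    0.87  1.13]
tilt [-2.3e-03 -1.0e-04 -1.0e+00]
[192.9924335  173.28939651] [351.76513662 320.10678734]
```

View pics/w24.png

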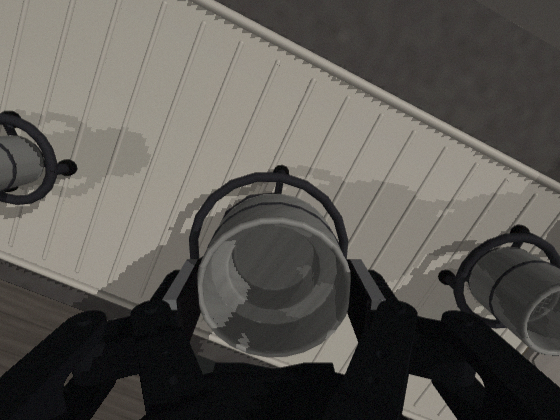

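View pics/s24.png

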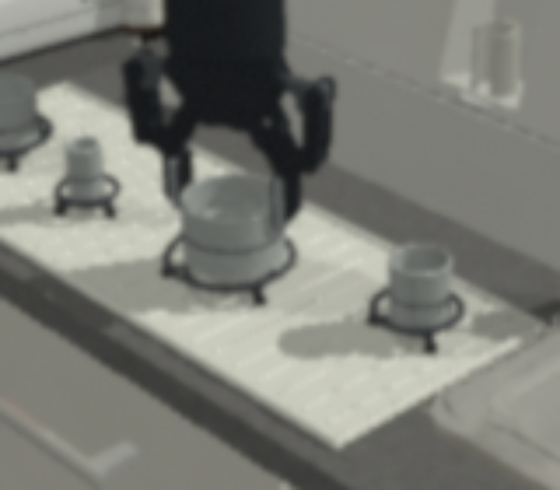

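```bash
python3 -m crank '[[0,-0.01,0.02,0,0,0,0.55],[0,-0.01,0.03,0,0,0,0.55],[0,-0.01,0.03,0,0,0,0.55]]' 
python3 -m crank '[[0,0,0.01,0,0,0,0.55],[0,0,0.02,0,0,0,0.55],[0,0,0.02,0,0,0,0.55]]' 
python3 -m crank '[[0,0,0.01,0,0,0,0.55],[0,0,0.01,0,0,0,0.55]]'
```

```text
time: 33.15
eef_pos: [0.5048, 0.1061, 0.0386]
tcp_rot: [0.975, 0.22, 0.0, 0.0]
contact_force: [0.6, -0.7, -2.2]
opening: 0.757
time: 33.45
eef_pos: [0.5044, 0.106, 0.0351]
tcp_rot: [0.975, 0.22, -0.0, -0.0]
contact_force: [0.5, 0.1, -2.0]
opening: 0.76
time: 33.65
eef_pos: [0.5048, 0.106, 0.0345]
tcp_rot: [0.975, 0.22, -0.0, -0.0]
contact_force: [-2.4, -0.6, 3.4]
opening: 0.758
```

```bash
python3 -m crank '[[0,0,0.01,0,0,0,0.55],[0,0,0.015,0,0,0,0.55]]'
python3 -m crank '[[0,0,-0.015,0,0,0,0.6],[0,0,-0.015,0,0,0,0.8],[0,0,-0.015,0,0,0,1],[0,0,-0.015,0,0,0,1],[0,0,-0.02,0,0,0,1]]'
python3 - <<'E'
from h import *
rows([.505,.1035,.0335])
p=imaging.read_camera("wrist"); cv2.imwrite("pics/w25.png",p["pixels"][:,:,::-1])
E
```

```text
time: 33.85
eef_pos: [0.5049, 0.106, 0.0344]
tcp_rot: [0.975, 0.22, -0.001, -0.0]
contact_force: [-10.2, -1.2, 21.8]
opening: 0.759
time: 34.35
eef_pos: [0.5045, 0.1059, 0.0342]
tcp_rot: [0.975, 0.22, -0.0, -0.0]
contact_force: [-0.6, 0.3, -0.3]
opening: 0.999
tcp [0.5045 0.1059 0.0342] t 34.35 jaw dir deg -64.58 shift [-0.004  0.016  0.005] force [-0.6  0.3 -0.3] op 0.999 q [ 0.01  0.2   2.09 -0.    0.86  1.14]
tilt [-5.e-04 -0.e+00 -1.e+00]
```

View pics/w25.png

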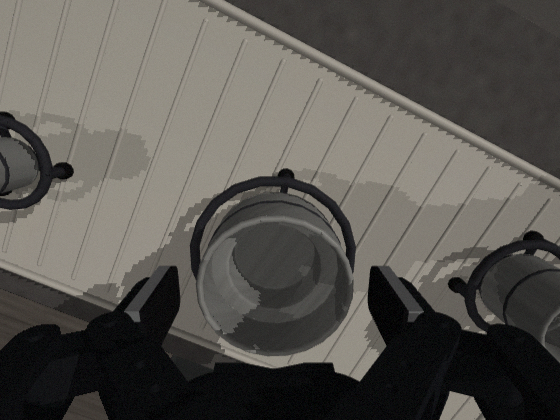

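Released. Rise straight up and check everything.

```bash
python3 -m crank '[[0,0,-0.2,0,0,0,1],[0,0,-0.5,0,0,0,1],[0,0,-0.8,0,0,0,1],[0,0,-1,0,0,0,1],[0,0,-1,0,0,0,1]]'
python3 -m crank '[[0,0,-0.3,0,0,0,1],[0,0,-0.6,0,0,0,1],[0,0,-0.6,0,0,0,1]]'
python3 - <<'E'
from h import *
w,s,t=[imaging.read_camera(n) for n in("wrist","scene","top")]
cv2.imwrite("pics/w26.png",w["pixels"][:,:,::-1])
cv2.imwrite("pics/s26.png",cv2.resize(s["pixels"][140:300,110:330][:,:,::-1],None,fx=3.5,fy=3.5))
for l,r,c in (("sieve_small_mid",.013,[.4925,.2465]),("sieve_medium_mid",.020,[.545,-.0285]),("sieve_large_mid",.027,[.504,.365]),("receiver_mid",.034,[.5045,.105])):
    print(l,fit((w,),[l],[(r,0,.044)],c+[.0115],True))
rows([.5,.1,.3])
E
```

```text
time: 34.9
eef_pos: [0.5081, 0.1061, 0.1906]
tcp_rot: [0.975, 0.22, 0.006, 0.001]
contact_force: [0.3, 0.6, 1.0]
opening: 0.996
time: 35.2
eef_pos: [0.5078, 0.1061, 0.2814]
tcp_rot: [0.975, 0.22, 0.006, 0.001]
contact_force: [0.5, 0.5, 0.2]
opening: 1.0
sieve_small_mid (array([0.4937, 0.247 ]), np.float64(51.0), [633])
sieve_medium_mid (array([ 0.5468, -0.0288]), np.float64(42.0), [1238])
sieve_large_mid (array([0.5029, 0.3644]), np.float64(376.0), [2748])
receiver_mid (array([0.5064, 0.1055]), np.float64(59.0), [2724])
tcp [0.5038 0.106  0.2723] t 35.55 jaw dir deg -64.57 shift [-0.04   0.025 -0.185] force [-0.3  0.3 -0.5] op 1.002 q [ 0.01 -0.1   1.92  0.    1.33  1.14]
tilt [-0.004 -0.    -1.   ]
```

View pics/w26.png

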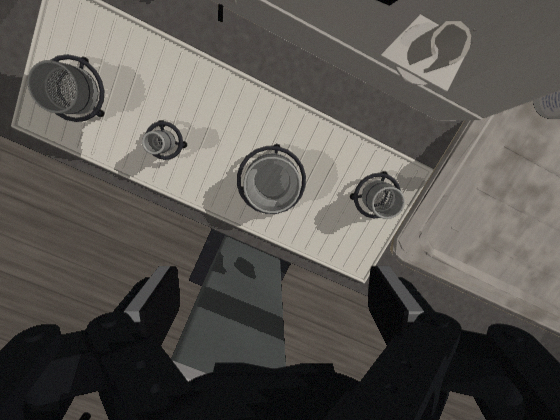

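View pics/s26.png

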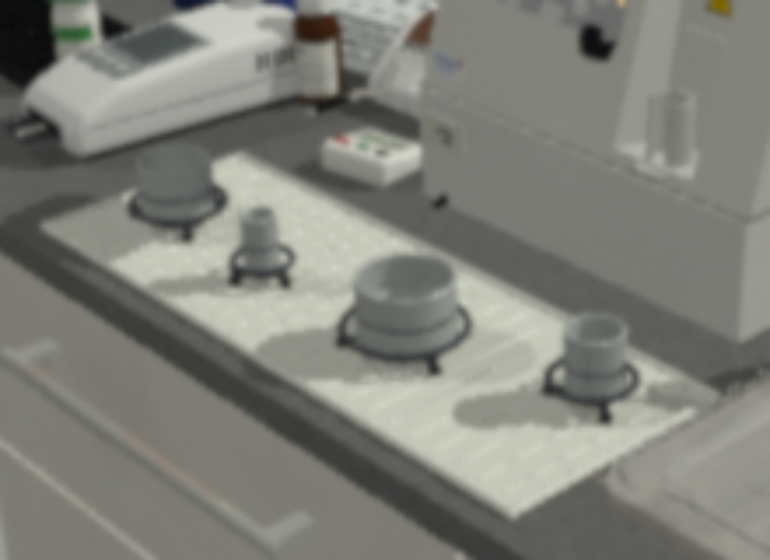

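The wrist view shows all four pieces upright inside their rings: large (65,87), small (160,141), receiver (271,181) and medium (380,198). The scene view agrees, and the timer hasn't moved. I'm handing in.

```bash
python3 -m crank '[[0,0,0,0,0,0,1],[0,0,0,0,0,0,1],[0,0,0,0,0,0,1]]'; python3 -c "
from plant import ticket; print(ticket.sign_off())"
```

```text
time: 35.85
eef_pos: [0.5046, 0.106, 0.2742]
tcp_rot: [0.975, 0.22, -0.0, -0.0]
contact_force: [0.8, 0.6, 0.5]
opening: 0.999
the job is handed in; nothing more can be done
None
```

I took the nest apart from the top down and set each piece in its own stand. I handed the job in at 35.9 s of the 128 s allowed; the sign-off gives no verdict.

- **Placing:** I pressed each piece lightly onto its seat. Contact came at about the height expected for that seat, with 14 to 25 N on the tool, and then I released it.
- **Last pictures:** The wrist and scene views show all four pieces upright inside the right rings.
- **Position check:** Wrist-camera fits put each piece within about 3 mm of my seat-centre estimate; the limit is 8 mm. The camera calibration is good to about 2 mm, and the stand centres from the top and wrist cameras differed by up to about 4 mm. The last fit for the large sieve was poorer than the other three, though it stands clearly inside its ring.
- **Nest height:** The cameras disagreed on the nest's height by up to 11 mm, so I set the grasp heights between the estimates. During the three sieve grasps I felt 6 to 7 N, probably the fingertips touching the next rim.
- **Robot and bystanders:** The gripper is open and clear at 0.27 m. The arm stayed well away from the timer and wash bottle. The timer still looks in place; I did not measure either one at the end.

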